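# Put the model maker's glue-up kit back into its nests

### The job

The glue-up kit has been left lying about the bench. Put the try square, the spring clamp, the sanding block and the brass weight each back into the cork-lined plywood nest whose pocket is cut to its shape and whose cork bears its dark outline, lying or standing flat on the pocket's cork floor. Do not push about or knock over the little glue bottle and the wax pot that stand among them.

Things in the scene. Friction and masses are not known exactly. Their poses are not given: they have to be found in the camera images.
- try_square: Try square lying flat, 0.12 kg. Origin: centre of its 122 x 76 mm outline, at the underside. Own frame: dark wooden stock, 14 mm high, x -61 to -43, y -38 to 38 mm; steel blade, 2 mm thick, from the stock to x 61 at y -38 to -16 mm. Grip across the stock (closing along own x) at x -52, y 8 mm, clear of the blade. Starts on the bench top, z = 0.
- spring_clamp: Black and orange spring clamp on its side, 91 mm long (own y), 18 mm high, 0.035 kg; its joint is stiff. Origin: centre of its outline, at the underside. The jaws (own y -46 to 0) are 28 mm over both; the handles spread to 46 mm at own y = 46 mm. Grip across both jaws (closing along own x) at own y -16 mm. Starts on the bench top, z = 0.
- sanding_block: Brown cork sanding block lying flat, 36 mm (own x) x 66 mm (own y), 23 mm high, 0.04 kg; the same after half a turn. Origin: centre of its underside. Starts on the bench top, z = 0.
- brass_weight: Turned brass gluing weight standing upright, 0.13 kg: body 27 mm across up to a shoulder 32 mm above the foot, then a 16 mm knob, 43 mm high overall. Origin: centre of its foot. Starts on the thin dark board, whose top is at z = 6 mm. A heavy grey slab overhangs the back of the bench (z 0.2 m, x over 0.76 m): carry things round it on the near side.
- square_nest: Fixed nest, 154 (own x) x 108 x 13 mm: plywood on cork, L pocket 8 mm deep, 6 mm larger all round than the try square, mouth bevelled 3 mm. Origin: centre of underside, cork 5 mm above it. Axes as the square's when home (stock to own -x); fits one way only. Finger room to the cork: y -16 to 32 beside the stock's outer face, y up to 32 beside its inner face out to x -5 mm.
- clamp_nest: Fixed nest, 76 (own x) x 122 (own y) x 14 mm: plywood on cork, pocket 9 mm deep, 104 mm long, 58 mm wide for the handles (own y 6 to 52), 40 mm at the jaw end (own y -52 to -38), mouth bevelled 3 mm. Axes as the clamp's when home; fits one way only. Sides cut away to the cork for fingers at own y -38 to 6 mm. Origin: centre of underside, cork 5 mm above it.
- block_nest: Fixed nest, 68 (own x) x 98 (own y) x 15 mm: plywood on cork, rectangular pocket 48 x 78 mm (long along own y), 10 mm deep, mouth bevelled 3 mm, for the sanding block. Both sides cut away to the cork for fingers at own y -24 to 24 mm. Origin: centre of underside, cork 5 mm above it.
- weight_nest: Fixed nest, 60 x 60 x 19 mm: plywood on cork, round pocket 40 mm across, 14 mm deep, mouth bevelled 3 mm, for the brass weight. No finger room: hold the weight with the fingertips at least 16 mm above its foot. Origin: centre of underside, cork 5 mm above it.
- super_glue: Bystander, to be left standing where it is: small white glue bottle with a pointed green cap, 21 mm across, 61 mm high, loose. Origin: centre of its foot.
- wax_pot: Bystander, to be left standing where it is: round pot of filler wax with a black lid, 35 mm across, 38 mm high, loose. Origin: centre of its foot.
Things that resemble listed ones, but are neither listed nor needed, are in the scene too. What is shaped like the spring_clamp but pink is not meant.

How it is judged (in metres and radians):
At the end, for the whole second after the job is handed in: Each thing rests in its own nest: within 10 mm of the pocket's middle, underside within 4 mm of the cork, level within 0.12 rad, turned to the pocket within 0.25 rad (weight: any turn), at rest; glue bottle and wax pot upright, within 30 mm of where they stood (x of try_square in the frame of square_nest between -0.01 and 0.01 m and y of try_square in the frame of square_nest between -0.01 and 0.01 m and z of try_square in the frame of square_nest between 0.001 and 0.009 m and angle between each of try_square, spring_clamp, sanding_block, brass_weight, super_glue, wax_pot's own z axis and vertical below 0.12 rad and angle between the y axis of try_square and the y axis of square_nest, either way round below 0.25 rad and linear speed of each of try_square, spring_clamp, sanding_block, brass_weight below 0.01 m/s and angular speed of each of try_square, spring_clamp, sanding_block, brass_weight below 0.1 rad/s and x of spring_clamp in the frame of clamp_nest between -0.01 and 0.01 m and y of spring_clamp in the frame of clamp_nest between -0.01 and 0.01 m and z of spring_clamp in the frame of clamp_nest between 0.001 and 0.009 m and angle between the y axis of spring_clamp and the y axis of clamp_nest, either way round below 0.25 rad and x of sanding_block in the frame of block_nest between -0.01 and 0.01 m and y of sanding_block in the frame of block_nest between -0.01 and 0.01 m and z of sanding_block in the frame of block_nest between 0.001 and 0.009 m and angle between the y axis of sanding_block and the y axis of block_nest, either way round below 0.25 rad and x of brass_weight in the frame of weight_nest between -0.01 and 0.01 m and y of brass_weight in the frame of weight_nest between -0.01 and 0.01 m and z of brass_weight in the frame of weight_nest between 0.001 and 0.009 m and distance of each of super_glue, wax_pot from where it was at the start of the episode below 0.03 m); the robot touches nothing.
It fails at once if the small glue bottle is pushed more than 30 mm or knocked over (distance of super_glue from where it was at the start of the episode above 0.03 m or angle between super_glue's own z axis and vertical above 0.5 rad).
It fails at once if the wax pot is pushed more than 30 mm or knocked over (distance of wax_pot from where it was at the start of the episode above 0.03 m or angle between wax_pot's own z axis and vertical above 0.5 rad).
It also fails if it takes over 136 s, if anything falls off the work surface, if the arm or the gripper's body presses on something with over 40 N, if the wrist force passes 120 N, or if a joint passes its speed limit or range.

### The arm

A 6-joint arm with a two-finger parallel gripper is mounted at the origin on a cart in front of the work surface, level with it; the furniture and walls round the work are solid. World frame = base frame: x ahead of the robot, y to its left, z up, the work surface at z = 0. Lengths are in mm, angles in degrees, forces in N, time in s.
With the tool pointing down it reaches from about 350 to 850 mm from the base axis. Payload 8.1 kg.
Tool frame: the origin (TCP) lies between the finger pads; the fingertips stand 25 mm ahead of it and the grasp point (between the pads) lies 6 mm ahead of it (r.tcp_to_tips is the distance from the TCP to the fingertips, in mm); z points along the fingers, y is the line along which they close (so a half turn about z gives the same grasp; the last joint's range is limited). The gripper opens to 85 mm and grips with 20 to 120 N. Pads are 22 mm wide; open, the fingers measure 114 mm over their backs; the gripper's body (76 mm by 85 mm) begins 54 mm behind the grasp point. The pads swing forward as they close: fully open they stand 13 mm farther back than shut.
Start: joints at [-73.591, 7.471, 85.268, -0, 87.261, -4.893], TCP at [217.996, -559.002, 256.292] pointing down, gripper open.
Joint ranges: [-169.43, 169.43], [-51.17, 129.36], [1.28, 143.12], [-76.62, 256.62], [0, 156.53], [-152.29, 152.29]. Speed limits (degrees/s): [136.94, 136.94, 159.86, 180, 180, 180].

### API

Orientations are given as [roll, pitch, yaw] about the fixed x, y, z axes, in that order (R = Rz(yaw) Ry(pitch) Rx(roll)).
In Python, from bench import r gives the robot as it stands.
- The arm moves only by the tool apply_moves, never from a script. Its arguments are lists of equal length, an entry for each row: "angular": the turn, a rotation vector about the world's x, y, z in units of 8 degrees (1.0 is 8 degrees), a list of three; "travel": the shift along the world's x, y, z in units of 40 mm (1.0 is 40 mm), a list of three; "jaw": the opening, from 0 (shut) to 1 (fully open). A call has 1 to 20 rows; each row shifts and turns the commanded pose from where the row before left it; what a row does not reach is not made up. A row lasts 1/8 s, in which the tool goes at most 62.5 mm and 10.7 degrees, less where a joint would pass 70% of its speed; a pose out of reach is approached as far as the arm can. A call is refused whole if a number of a shift passes 1 or a number of a turn 1, either way. A call with a gripper value outside its range is refused whole. The fingers move at their own pace and stop on an object; "force" is the grip in N (left out, the last holds). Time passes only in rows, so rows that do not move let the fingers close. It gives the time, the measured TCP pose, the force, the opening and the grip force at its end, in the units of the state.
- r.sense(): the state, without advancing time (a new reading comes with each control period).
- r.snapshot(name): name is "scene" or "side" or "wrist"; returns a dict with "color" (480x640x3 uint8, red, green, blue), "fx", "fy", "cx", "cy" (pixels), "distortion" ([k1, k2, p1, p2, k3] as OpenCV has them; the pictures are not rectified), "R" (3x3) and "t" (3): a world point X has camera coordinates R X + t; the wrist camera has in their place "mount" (4x4, takes a point from camera to tool coordinates, whose origin is the TCP and whose axes are the flange's). Camera axes: x right, y down, z forward; pixel columns grow to the right and rows downward; lengths in mm; the calibration is good to about 2 mm. A picture is of the moment at which its call begins: read the wrist's pose just before it. There is no depth.
- r.hand_in(): hands the job in; it is judged then, once.
The state is a dict: "time": time; "joint_pos": joint angles; "qd": joint speeds; "joint_efforts": joint torques, N m; "tool_pos": TCP position; "tcp_rot": TCP orientation; "ft_force": force on the tool from outside, world axes, zero at the start; "wrist_torque": the same for the moment, N m; "finger_gap": finger opening in mm; "grip_force": force on a finger pad.
Only numpy, scipy, OpenCV 4.12 (cv2) and the standard library are available. Lean on these libraries where they do the work, as an engineer would, in place of code of your own. Each camera call takes 0.05 s, during which the arm holds its last target. There are 200 camera calls.

## Working session

There is one attempt and no reset: what is moved stays moved. The work goes in short steps, Python scripts to look and compute and a tool call to move; the robot and the scene stay as the last step left them, time stands still between calls to the robot, and variables do not carry over. Pictures are saved under pics/ and viewed, at most 14 in all, crops included, and the job is handed in when it is done.

Besides the shell and the picture viewer there is one more tool, called after "Call:" as name(argument=value, ...), one argument or row to a line, values as JSON. apply_moves: Moves the arm, as the interface text tells. Its arguments: {"type":"object","properties":{"angular":{"type":"array"},"travel":{"type":"array"},"jaw":{"type":"array"},"force":{"type":"number"}},"required":["angular","travel","jaw"]}

```bash
ls; mkdir -p pics; python3 - <<'E'
from bench import r
import cv2,pickle
print(r.sense())
for n in("scene","side"):
    s=r.snapshot(n); pickle.dump(s,open(n+".pkl","wb")); cv2.imwrite(f"pics/{n}0.png",s["color"][:,:,::-1])
    print(n,{k:v for k,v in s.items() if k!="color"})
E
```

```text
pics
{'time': 0.0, 'joint_pos': array([-7.35916795e+01,  7.51461143e+00,  8.53311391e+01,  1.10338843e-03,
        8.72624081e+01, -4.89179054e+00]), 'qd': array([-0.04137107,  0.01876467,  0.06056858, -0.08225012,  0.0708536 ,
        0.10235556]), 'joint_efforts': array([ 4.26725283e-04, -5.69397962e+01, -5.00545621e+01, -3.18112461e-04,
        1.48396392e-02, -4.30371540e-05]), 'tool_pos': array([ 217.84352152, -558.4977227 ,  255.23175507]), 'tcp_rot': array([-1.79892329e+02, -1.03211446e-02,  2.13000476e+01]), 'ft_force': array([ 0.04430632, -0.15479745, -0.32697462]), 'wrist_torque': array([-0.00410653, -0.03718483, -0.02024166]), 'grip_force': 0.0, 'finger_gap': 85.5628725383749}
scene {'fx': 616.1743258939622, 'fy': 616.1743258939622, 'cx': 321.61778637373703, 'cy': 241.3304139077135, 'distortion': array([0.02853576, 0.        , 0.        , 0.        , 0.        ]), 'R': array([[-0.87072096, -0.49160144,  0.01315422],
       [-0.39149977,  0.676738  , -0.62350109],
       [ 0.29761207, -0.54804534, -0.78171181]]), 't': array([ 407.88580121,  182.16070656, 1354.6032953 ])}
side {'fx': 607.1792420505521, 'fy': 607.1792420505521, 'cx': 318.2886079349504, 'cy': 224.4825417099241, 'distortion': array([0.04616964, 0.        , 0.        , 0.        , 0.        ]), 'R': array([[-0.96492957, -0.26121892, -0.02599237],
       [-0.10089407,  0.46045346, -0.8819314 ],
       [ 0.24234545, -0.84837921, -0.47066059]]), 't': array([ 417.87242293,   79.54618884, 1384.86124743])}
```

View pics/scene0.png

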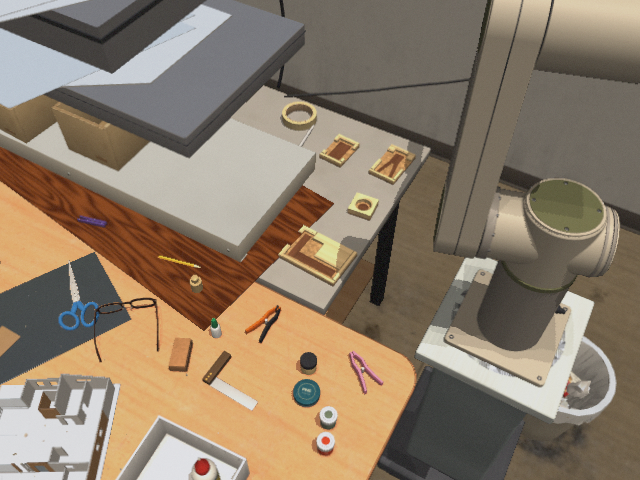

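View pics/side0.png

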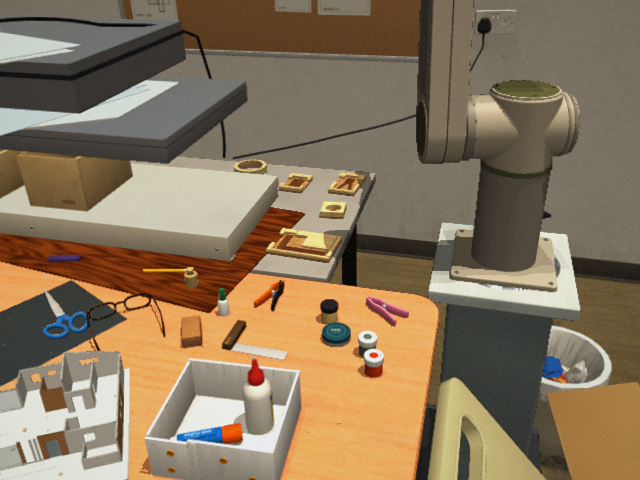

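The scene view shows the kit on the orange bench: the sanding block at (180,354), the try square at (229,380), the black and orange clamp at (265,322) and the brass weight at (196,283) on the dark board. The glue bottle is at (215,327) and the wax pot at (308,362). The nests are at (318,254), (392,163), (340,150) and (363,205). The pink pliers shape at (365,370) is a decoy. The side view agrees.

```bash
cat > h.py <<'E'
import numpy as np,cv2,pickle
from scipy.spatial.transform import Rotation as Ro
def cam(s):
    K=np.array([[s["fx"],0,s["cx"]],[0,s["fy"],s["cy"]],[0,0,1.]]); return K,np.array(s["distortion"]),np.array(s["R"]),np.array(s["t"])
def rays(s,px):
    K,d,R,t=cam(s); p=cv2.undistortPoints(np.array(px,float).reshape(-1,1,2),K,d)[:,0]
    D=np.c_[p,np.ones(len(p))]@R; return -R.T@t, D/np.linalg.norm(D,axis=1)[:,None]
def plane(s,px,z):
    o,D=rays(s,px); return o+D*((z-o[2])/D[:,2])[:,None]
def tri(s1,p1,s2,p2):
    "matched points in two views -> points, miss distance"
    o1,D1=rays(s1,p1);o2,D2=rays(s2,p2);out=[]
    for a,b in zip(D1,D2):
        k,*_=np.linalg.lstsq(np.c_[a,-b],o2-o1,rcond=None); q1=o1+a*k[0];q2=o2+b*k[1]
        out.append(np.r_[(q1+q2)/2,np.linalg.norm(q1-q2)])
    return np.array(out)
def proj(s,X):
    K,d,R,t=cam(s); return cv2.projectPoints(np.array(X,float).reshape(-1,1,3),cv2.Rodrigues(R)[0],t,K,d)[0][:,0]
def wrist(r):
    st=r.sense(); s=r.snapshot("wrist"); M=np.array(s["mount"]); 
    Rt=Ro.from_euler("xyz",st["tcp_rot"],degrees=True).as_matrix()
    Rc=Rt@M[:3,:3]; tc=Rt@M[:3,3]+st["tool_pos"]; s["R"]=Rc.T; s["t"]=-Rc.T@tc; s["st"]=st; return s
def save(s,f,name): pickle.dump(s,open(f,"wb")); cv2.imwrite("pics/"+name,s["color"][:,:,::-1])
def load(f): return pickle.load(open(f,"rb"))
E
python3 - <<'E'
from h import *
from bench import r
np.set_printoptions(precision=0,suppress=True)
a=load("scene.pkl");b=load("side.pkl")
n="block square clamp weight glue wax pink sqnest clnest blnest wtnest".split()
p=[(180,354),(229,380),(265,322),(196,283),(215,327),(308,362),(365,370),(318,254),(392,163),(340,150),(363,205)]
q=[(191,331),(255,343),(270,292),(191,277),(223,302),(329,312),(385,309),(304,243),(346,183),(295,183),(333,209)]
print(np.c_[tri(a,p,b,q),plane(a,p,10)[:,:2]])
w=wrist(r);save(w,"w0.pkl","w0.png");print(np.array(w["mount"]),w["fx"],w["distortion"])
c=a["color"];
A=cv2.resize(c[130:300,250:440],None,fx=2.9,fy=2.9,interpolation=2);cv2.imwrite("pics/nests.png",A[:,:,::-1])
E
```

```text
[[ 570.  419.   14.    1.  572.  418.]
 [ 448.  414.    4.    8.  450.  416.]
 [ 460.  269.   19.    6.  460.  265.]
 [ 642.  265.   27.    1.  651.  256.]
 [ 538.  337.   29.    0.  547.  329.]
 [ 329.  304.   16.    1.  331.  301.]
 [ 223.  257.    6.    4.  220.  259.]
 [ 453.   48.   13.    4.  452.   46.]
 [ 435. -321.    9.    3.  433. -319.]
 [ 582. -300.    4.    5.  577. -294.]
 [ 431. -145.   12.    1.  431. -146.]]
[[  -0.   -1.   -0.   75.]
 [   1.   -0.   -0.   -0.]
 [   0.   -0.    1. -118.]
 [   0.    0.    0.    1.]] 340.52148258195757 [-0.  0.  0.  0.  0.]
```

View pics/w0.png

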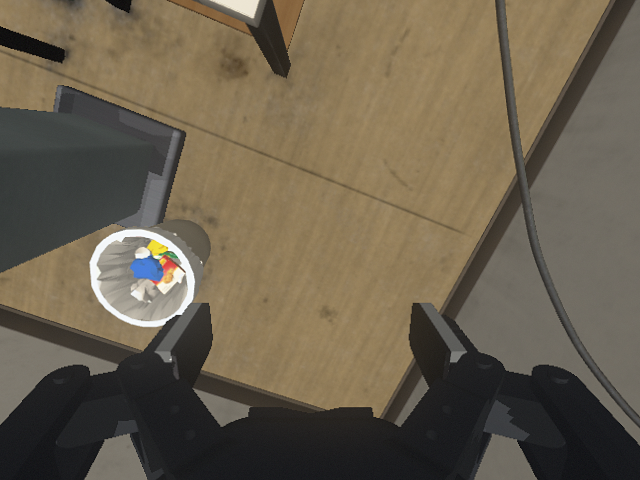

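This first wrist view shows only the floor and the bin at (145,275). Next I'll move the wrist camera over the nests.

Call:
apply_moves(
  angular=[
    [0,0,-0.3],
    [0,0,-0.3],
    [0,0,-0.3],
    [0,0,-0.3],
    [0,0,-0.3],
    [0,0,-0.3],
    [0,0,-0.3],
    [0,0,-0.3],
    [0,0,-0.3],
    [0,0,0],
  ],
  travel=[
    [0.5,1,0],
    [0.5,1,0],
    [0.5,1,0],
    [0.5,1,0],
    [0.5,1,0],
    [0.5,1,0],
    [0.5,1,0],
    [0.5,1,0],
    [0.5,1,0],
    [0,0,0],
  ],
  jaw=[1,1,1,1,1,1,1,1,1,1],
  force=40,
)

```text
time: 1.4
tool_pos: [398.8, -196.6, 256.1]
tcp_rot: [-180.0, -0.0, -0.1]
ft_force: [-0.1, -0.5, 1.7]
finger_gap: 84.9
grip_force: 0.0
```

```bash
python3 - <<'E'
from h import *
from bench import r
w=wrist(r);save(w,"w1.pkl","w1.png");print(w["st"]["time"],w["st"]["tool_pos"],w["st"]["tcp_rot"],w["st"]["qd"].round(1))
E
```

```text
1.4 [ 398.82851174 -196.64748     256.13160308] [-1.79959188e+02 -7.45664191e-03 -7.97755605e-02] [-3.5  0.4 -0.4 -1.4 -0.2 -4.1]
```

View pics/w1.png

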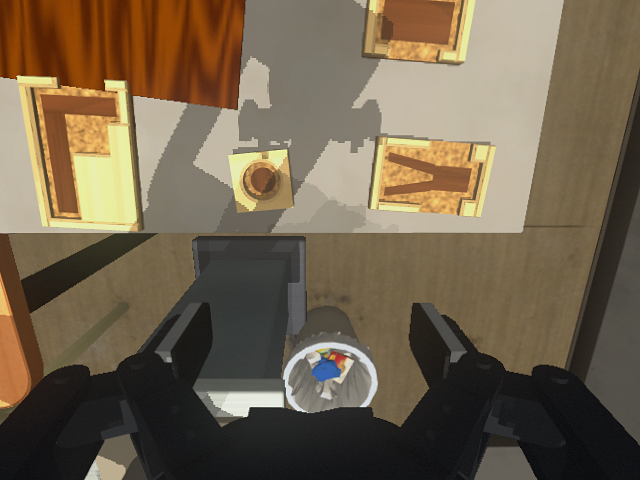

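Call:
apply_moves(
  angular=[
    [0,0,0],
    [0,0,0],
    [0,0,0],
    [0,0,0],
    [0,0,0],
  ],
  travel=[
    [0,1,0],
    [0,1,0],
    [0,1,0],
    [0,0,0],
    [0,0,0],
  ],
  jaw=[1,1,1,1,1],
)

```text
time: 2.08
tool_pos: [397.9, -80.1, 256.3]
tcp_rot: [180.0, 0.0, -0.3]
ft_force: [-0.7, -1.1, -0.5]
finger_gap: 85.5
grip_force: 0.0
```

```bash
python3 - <<'E'
from h import *
from bench import r
w=wrist(r);save(w,"w2.pkl","w2.png");print(w["st"]["time"],w["st"]["tool_pos"],w["st"]["tcp_rot"],w["st"]["qd"].round(1))
E
```

```text
2.075 [397.91002967 -80.05973692 256.27966576] [ 1.79961116e+02  1.87033880e-03 -3.09582822e-01] [-0.8  0.4 -0.3  0.1 -0.   0.4]
```

Call:
apply_moves(
  angular=[
    [0,0,0],
    [0,0,0],
    [0,0,0],
    [0,0,0],
    [0,0,0],
    [0,0,0],
    [0,0,0],
    [0,0,0],
    [0,0,0],
    [0,0,0],
  ],
  travel=[
    [0.1,1,0],
    [0.1,1,0],
    [0.1,1,0],
    [0.1,1,0],
    [0.1,1,0],
    [0.1,1,0],
    [0.1,1,0],
    [0.1,1,0],
    [0,0,0],
    [0,0,0],
  ],
  jaw=[1,1,1,1,1,1,1,1,1,1],
)

```text
time: 3.38
tool_pos: [430.5, 239.9, 255.9]
tcp_rot: [179.9, 0.0, -0.3]
ft_force: [0.1, -0.5, -0.0]
finger_gap: 85.0
grip_force: 0.0
```

```bash
python3 - <<'E'
from h import *
from bench import r
w=wrist(r);save(w,"w3.pkl","w3.png");print(w["st"]["time"],w["st"]["tool_pos"],w["st"]["tcp_rot"],w["st"]["qd"].round(1))
E
```

```text
3.375 [430.47287907 239.87099129 255.87996951] [ 1.79946844e+02  4.05417763e-02 -3.44990025e-01] [-0.7 -0.8  0.7  0.1  0.   0.1]
```

View pics/w3.png

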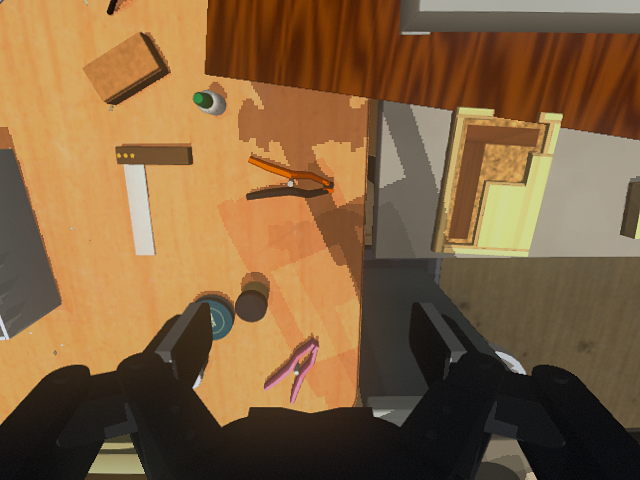

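The view from (431,240) shows the block at (125,68), the square's stock at (155,155) and blade at (140,215), the clamp at (290,180), the glue bottle at (208,102) and the wax pot at (252,298). The pink decoy is at (300,365) and the square nest at (500,185). The weight lies just off the top, so I'll take one more view farther ahead.

Call:
apply_moves(
  angular=[
    [0,0,0],
    [0,0,0],
    [0,0,0],
    [0,0,0],
    [0,0,0],
  ],
  travel=[
    [0.8,0.6,0],
    [0.8,0.6,0],
    [0.8,0.6,0],
    [0,0,0],
    [0,0,0],
  ],
  jaw=[1,1,1,1,1],
)

```text
time: 4.05
tool_pos: [526.1, 311.7, 256.1]
tcp_rot: [180.0, 0.0, -0.4]
ft_force: [-0.1, 0.3, -0.5]
finger_gap: 85.4
grip_force: 0.0
```

```bash
python3 - <<'E'
from h import *
from bench import r
np.set_printoptions(precision=1,suppress=True)
w=wrist(r);save(w,"w4.pkl","w4.png");print(w["st"]["time"],w["st"]["tool_pos"],w["st"]["tcp_rot"])
print(Ro.from_matrix(np.array(w["mount"])[:3,:3]).as_euler("xyz",degrees=True), w["fy"],w["cx"],w["cy"])
print(proj(w,[[642,265,20],[570,419,14]]))
E
```

```text
4.05 [526.1 311.7 256.1] [180.    0.   -0.4]
[-17.2  -0.   90.1] 340.52148258195757 310.32451661970015 242.36865065766165
[[358.4  92.6]
 [207.4 169.5]]
```

View pics/w4.png

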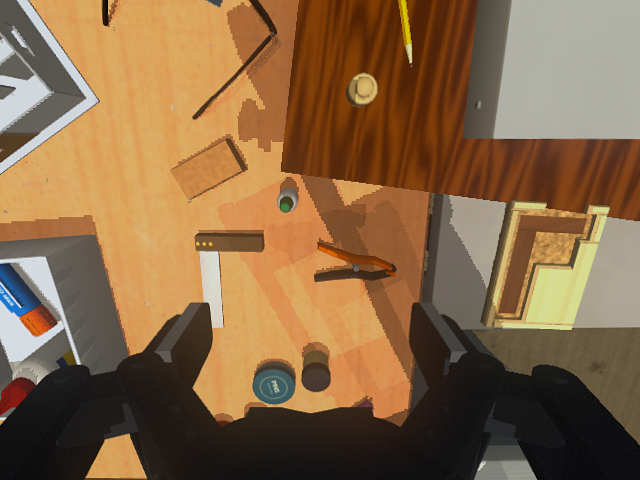

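This view shows the weight at (362,88), clear of the slab, and the block at (208,168). The square is at (228,242) with its blade at (212,290), the clamp at (355,262), the glue bottle at (287,200) and the wax pot at (316,365).

Lookalikes for the things I want:
- **Clamp:** pink clamp at (300,365) in w3, rejected on colour. The black and orange one at (355,262) is the right one.
- **Sanding block:** brown box pieces at scene (8,340) and (95,125). The cork block at (208,168) matches.
- **Brass weight:** tape ring at scene (298,115) and round pots at (308,392), (328,417) and (325,442). The brass piece on the dark board at (362,88) matches.
- **Try square:** scissors and white rulers. The piece at (228,242) has the dark stock and steel blade.

A close crop will check these choices.

```bash
python3 - <<'E'
from h import *
def tile(f,x0,y0,w,h,k):
    s=load(f)["color"][y0:y0+h,x0:x0+w]; t=cv2.resize(s,None,fx=k,fy=k,interpolation=2)[:,:,::-1].copy()
    for x in range((-x0)%10,w,10): cv2.putText(t,str(x0+x),(int(x*k),8),0,.28,(255,255,255),1) if (x0+x)%20==0 else 0; cv2.line(t,(int(x*k),0),(int(x*k),5),(0,255,0),1)
    for y in range((-y0)%10,h,10): cv2.putText(t,str(y0+y),(0,int(y*k)+3),0,.28,(255,255,255),1); cv2.line(t,(0,int(y*k)),(5,int(y*k)),(0,255,0),1)
    return t
W=np.zeros((600,800,3),np.uint8)
def put(t,x,y): W[y:y+t.shape[0],x:x+t.shape[1]]=t
put(tile("w4.pkl",165,125,95,85,3),0,0); put(tile("w4.pkl",190,225,80,110,3),0,262)
put(tile("w4.pkl",305,230,105,65,4),290,0); put(tile("w4.pkl",335,65,55,50,3),290,270); put(tile("w1.pkl",225,140,75,80,3),460,270)
E
python3 - <<'E'
E
cat > tl.py <<'E'
from h import *
def tile(f,x0,y0,w,h,k):
    s=load(f)["color"][y0:y0+h,x0:x0+w]; t=cv2.resize(s,None,fx=k,fy=k,interpolation=2)[:,:,::-1].copy()
    for x in range((-x0)%10,w,10):
        if (x0+x)%20==0: cv2.putText(t,str(x0+x),(int(x*k),16),0,.3,(255,255,255),1)
        cv2.line(t,(int(x*k),0),(int(x*k),5),(0,255,0),1)
    for y in range((-y0)%10,h,10): cv2.putText(t,str(y0+y),(7,int(y*k)+3),0,.3,(255,255,255),1); cv2.line(t,(0,int(y*k)),(5,int(y*k)),(0,255,0),1)
    return t
def sheet(name,*ts):
    W=np.zeros((600,800,3),np.uint8)
    for t,x,y in ts: W[y:y+t.shape[0],x:x+t.shape[1]]=t[:600-y,:800-x]
    cv2.imwrite("pics/"+name,W)
E
python3 - <<'E'
from tl import *
sheet("m1.png",(tile("w4.pkl",165,125,90,80,3),0,0),(tile("w4.pkl",190,225,80,110,3),0,250),
 (tile("w4.pkl",305,230,105,60,4),300,0),(tile("w4.pkl",335,65,50,45,4),250,260),(tile("w1.pkl",370,130,130,90,2.6),460,245))
E
```

```text
(no output)
```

View pics/m1.png

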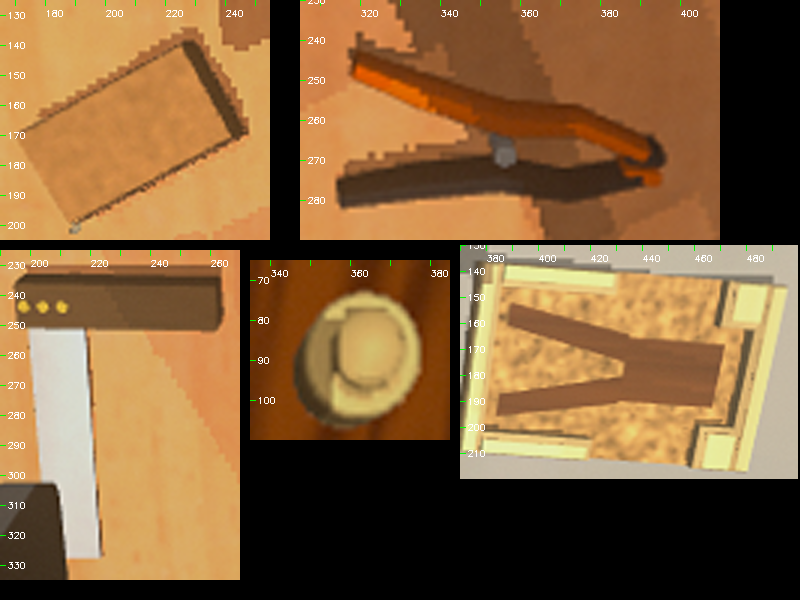

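The crop confirms the choices. In w4 the block's top corners are (171,169), (226,139), (243,170) and (189,198). The stock's top corners are (197,237.5), (263,235), (262,251.5) and (197,251), and the blade runs to (224,327). The clamp's handle ends are (317,246) and (315,279), with its jaw tips near (394,270). The weight's knob is at (363,86). In w1 the clamp nest's outline has its jaws toward the right.

```bash
cat >> h.py <<'E'
def match(a,b,pa,z):
    "carry pixels of view a into view b by optical flow, starting at height z; triangulate"
    g=[cv2.cvtColor(s["color"],cv2.COLOR_RGB2GRAY) for s in(a,b)]
    pa=np.array(pa,np.float32).reshape(-1,1,2); p0=proj(b,plane(a,pa,z)).astype(np.float32).reshape(-1,1,2)
    q,ok,e=cv2.calcOpticalFlowPyrLK(g[0],g[1],pa,p0.copy(),winSize=(13,13),maxLevel=1,flags=cv2.OPTFLOW_USE_INITIAL_FLOW)
    return np.c_[tri(a,pa[:,0],b,q[:,0]),ok[:,0],q[:,0]-p0[:,0]]
E
python3 - <<'E'
from h import *
np.set_printoptions(precision=1,suppress=True)
w1,w2,w3,w4=[load(f"w{i}.pkl") for i in(1,2,3,4)]
F=dict(block=([(171,169.3),(226,139),(243.3,170),(189,198.3)],23),stock=([(197,237.5),(263.3,235),(262.3,251.7),(196.7,251)],14),
 blade=([(199.7,252),(224,327.3),(219,252)],2),clamp=([(314,275),(315,282),(318,242),(317,249),(394,265),(394,276),(355,268)],16),
 weight=([(363,86)],49),glue=([(287,204)],55),wax=([(316,375)],38))
for k,(p,z) in F.items():
    print(k); print(np.c_[plane(w4,p,z)[:,:2],match(w4,w3,p,z)])
E
```

```text
block
[[571.4 453.4 571.2 454.   21.6   0.2   1.    0.2   0.6]
 [600.2 395.  600.1 397.5  13.2   0.5   1.    2.1   3.5]
 [569.9 379.8 567.5 384.7   1.4   1.7   1.    3.8   7.5]
 [541.5 438.3 539.8 441.9  14.2   0.9   1.    1.5   3.1]]
stock
[[496.4 437.6 495.1 439.1  10.5   0.6   1.    0.3   1.3]
 [498.6 364.1 494.9 366.    0.9   0.1   1.    2.9   3.3]
 [479.3 366.2 478.2 366.1   8.8   2.1   1.    2.7   0. ]
 [480.7 439.6 480.6 439.7  13.6   0.2   1.    0.3  -0. ]]
blade
[[475.4 440.5 479.4 436.4  13.7   0.2   1.   -2.5  -3. ]
 [376.4 420.7 472.  367.7 148.6  21.3   1.  -21.3 -70.3]
 [475.2 418.1 478.2 415.4   8.9   1.8   1.   -0.1  -2.8]]
clamp
[[451.6 308.6 447.7 308.8   7.3   0.7   1.    1.2   2.6]
 [442.9 307.5 441.7 307.6  13.5   0.4   1.    0.2   0.9]
 [490.7 304.  486.6 303.5   1.8   0.6   1.    3.3   3.3]
 [482.6 305.1 480.5 304.4   8.1   1.5   1.    2.7   1.1]
 [463.  218.5 461.5 217.9  12.6   0.6   1.    0.2   1.2]
 [449.6 217.7 450.7 218.8  19.2   0.8   1.   -1.2  -0.4]
 [459.7 262.3 445.  250.1 -30.6  13.8   1.   18.    4.3]]
weight
[[644. 265. 644. 265.  49.   0.   0.   0.   0.]]
glue
[[540.7 334.2 537.2 335.4  36.3   0.3   1.    5.3   6.3]]
wax
[[333.5 307.  341.9 308.7  51.    4.3   1.   -5.7   0. ]]
```

Next are the nests. I'll segment their dark outlines and plywood by colour, then check them on one sheet.

```bash
python3 - <<'E'
from tl import *
np.set_printoptions(precision=1,suppress=True)
w1=load("w1.pkl");w2=load("w2.pkl")
hsv=cv2.cvtColor(w1["color"],cv2.COLOR_RGB2HSV)
for p in[(440,178),(60,160),(263,180),(415,22),(400,205),(415,52),(110,190),(25,150),(285,205)]: print(p,w1["color"][p[1],p[0]],hsv[p[1],p[0]])
sheet("m2.png",(tile("w1.pkl",10,70,140,165,2.7),0,0),(tile("w1.pkl",220,140,80,78,3.5),0,300+150),(tile("w1.pkl",355,0,125,68,3.2),390,0),
 (tile("w2.pkl",325,140,80,75,3.4),290,450),(tile("w2.pkl",440,120,140,105,2.7),390,222))
E
```

```text
(440, 178) [139  89  57] [ 12 150 139]
(60, 160) [130  81  46] [ 13 165 130]
(263, 180) [131  85  54] [ 12 150 131]
(415, 22) [139  86  51] [ 12 161 139]
(400, 205) [231 196 125] [ 20 117 231]
(415, 52) [210 153  87] [ 16 149 210]
(110, 190) [234 238 161] [ 32  83 238]
(25, 150) [197 188 168] [ 21  38 197]
(285, 205) [165 138  90] [ 19 116 165]
```

View pics/m2.png

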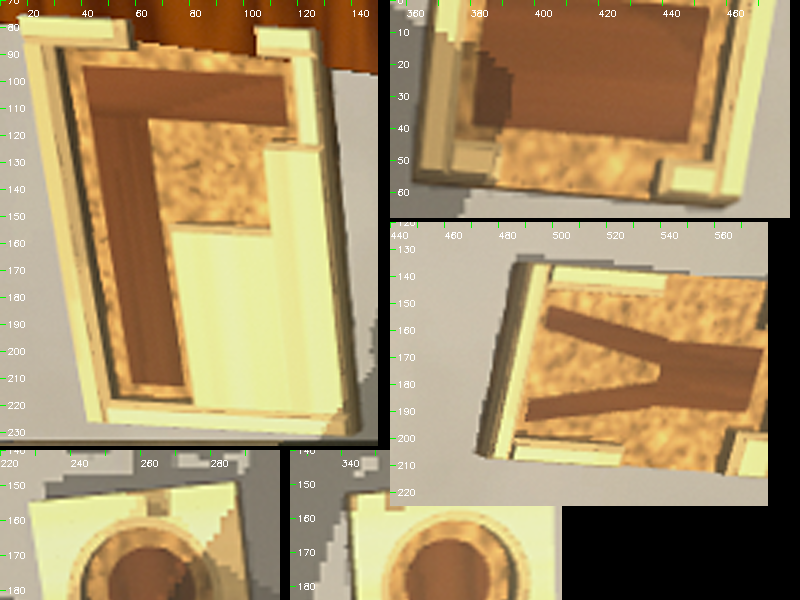

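The sheet shows the dark outlines on the cork. In w1 the square nest's L has its stock along the top edge at (43–117, 95–115) and its blade down to (80,212). The block outline's lower edge is near (376,40)–(448,44). In w2 the clamp outline has its handles on the left at (498,155) and (491,192), with jaws to (572,167)–(567,190). The weight disc is at (263,178) in w1.

```bash
cat >> h.py <<'E'
def dark(s,x0,y0,x1,y1,lo=(6,120,60),hi=(16,220,165)):
    m=cv2.inRange(cv2.cvtColor(s["color"],cv2.COLOR_RGB2HSV),lo,hi); k=np.zeros_like(m); k[y0:y1,x0:x1]=m[y0:y1,x0:x1]
    k=cv2.morphologyEx(k,cv2.MORPH_OPEN,np.ones((3,3),np.uint8)); c=max(cv2.findContours(k,cv2.RETR_EXTERNAL,cv2.CHAIN_APPROX_NONE)[0],key=cv2.contourArea); return c[:,0].astype(float)
E
python3 - <<'E'
from h import *
np.set_printoptions(precision=1,suppress=True)
w1,w2,w3,w4=[load(f"w{i}.pkl") for i in(1,2,3,4)]
def poly(s,box,eps,z=5):
    c=dark(s,*box); P=plane(s,c,z)[:,:2].astype(np.float32)
    a=cv2.approxPolyDP(P.reshape(-1,1,2),eps,True)[:,0]; r=cv2.minAreaRect(P); print("rect",r,"mean hull",len(c)); print(a); return c
print("sq");poly(w1,(30,85,130,220),4);poly(w2,(130,85,260,220),4);poly(w3,(450,110,545,255),4)
print("cl");poly(w1,(375,140,480,215),3);poly(w2,(485,140,585,215),3)
for s,b in((w1,(240,155,290,205)),(w2,(340,155,390,205))):
    c=dark(s,*b);P=plane(s,c,5)[:,:2].astype(np.float32);print("wt",cv2.minEnclosingCircle(P),cv2.fitEllipse(P))
# heights of nest tops / outline from w1->w2
print(match(w1,w2,[(24,78),(92,223),(140,229),(120,83)],13))
print("outl",match(w1,w2,[(40,95),(117,97),(80,212),(389,158),(471,168),(467,191)],5))
print("clnest",match(w1,w2,[(380,137),(496,146),(480,217)],14))
print("wt",match(w1,w2,[(229,155),(287,150)],19))
E
```

```text
sq
rect ((455.1246032714844, 43.954254150390625), (76.17221069335938, 121.81114196777344), 86.48495483398438) mean hull 375
[[513.4   2.7]
 [517.2  77.5]
 [397.2  84.6]
 [395.9  64.4]
 [498.7  57.4]
 [496.2   3.5]]
rect ((455.2890319824219, 42.200645446777344), (78.76240539550781, 123.04159545898438), 86.74415588378906) mean hull 387
[[514.5  -0.6]
 [517.3  78. ]
 [396.4  84.8]
 [396.2  63.6]
 [499.   57.8]
 [495.5   3.8]]
rect ((454.412841796875, 43.54264450073242), (77.02235412597656, 123.31281280517578), 86.38385009765625) mean hull 364
[[512.8   2.3]
 [516.8  78.2]
 [395.4  82.3]
 [395.2  62.9]
 [497.8  56.9]
 [495.7   2.3]]
cl
rect ((434.1998596191406, -321.931640625), (90.1960220336914, 43.566341400146484), 87.04427337646484) mean hull 297
[[ 458.  -278.7]
 [ 450.8 -278.1]
 [ 437.3 -325.1]
 [ 430.9 -327.9]
 [ 422.4 -276.6]
 [ 414.8 -276. ]
 [ 420.1 -325.7]
 [ 418.  -365.2]
 [ 441.5 -366.5]
 [ 444.6 -328.6]]
rect ((433.3403625488281, -321.7063293457031), (90.08091735839844, 43.82563400268555), 86.78570556640625) mean hull 290
[[ 457.4 -278.2]
 [ 449.1 -280.5]
 [ 437.5 -324.7]
 [
[... 570 characters left out ...]
19.9]
 [ 329.1   75.  -141.1   16.3    1.   -33.4   10.7]
 [ 528.    -2.8   -0.6    0.2    1.    -4.3    0.3]]
outl [[ 517.2   78.8    4.7    0.2    1.    -0.1    0.2]
 [ 522.5  -56.   164.3   70.7    0.   -14.5 -112.7]
 [ 396.2   59.4    7.4    0.4    1.     0.7    0.3]
 [ 452.9 -278.4    7.8    0.4    1.     0.8    0.4]
 [ 442.4 -368.2    3.4    0.1    1.    -0.5    0.1]
 [ 417.7 -366.8    4.     0.2    1.    -0.3    0.2]]
clnest [[ 474.  -268.7    3.     0.4    1.    -3.4    0.4]
 [ 465.3 -387.8   10.9    0.2    1.    -1.     0.2]
 [ 391.3 -379.3   15.6    0.2    1.     0.4    0.2]]
wt [[ 457.1 -113.7   20.     0.2    1.     0.3    0.1]
 [ 475.7 -178.8  138.6   20.     1.    56.2  -31.8]]
```

Cork measures about z=5 in every nest. The targets are:

| Nest | Position | Yaw |
|---|---|---|
| Square | (455.0, 43.6) | 176.6° |
| Clamp | (433.8, −321.8) | −3.5° |
| Weight | (430.4, −144.7) | any |

I'll start with the square, whose stock grip point is (488.7, 394).

Call:
apply_moves(
  angular=[
    [0,0,0.93],
    [0,0,0.93],
    [0,0,0.93],
    [0,0,0.93],
    [0,0,0.93],
    [0,0,0.93],
    [0,0,0.93],
    [0,0,0.93],
    [0,0,0.93],
    [0,0,0.93],
    [0,0,0.93],
    [0,0,0.93],
    [0,0,0],
    [0,0,0],
  ],
  travel=[
    [-0.08,0.17,-0.28],
    [-0.08,0.17,-0.28],
    [-0.08,0.17,-0.28],
    [-0.08,0.17,-0.28],
    [-0.08,0.17,-0.28],
    [-0.08,0.17,-0.28],
    [-0.08,0.17,-0.28],
    [-0.08,0.17,-0.28],
    [-0.08,0.17,-0.28],
    [-0.08,0.17,-0.28],
    [-0.08,0.17,-0.28],
    [-0.08,0.17,-0.28],
    [0,0,0],
    [0,0,0],
  ],
  jaw=[0.6,0.6,0.6,0.6,0.6,0.6,0.6,0.6,0.6,0.6,0.6,0.6,0.6,0.6],
  force=60,
)

```text
time: 5.85
tool_pos: [487.9, 394.2, 123.0]
tcp_rot: [179.9, -0.0, 88.8]
ft_force: [0.1, -0.7, -0.1]
finger_gap: 51.3
grip_force: 0.0
```

```bash
python3 - <<'E'
from tl import *
from bench import r
np.set_printoptions(precision=1,suppress=True)
w=wrist(r);save(w,"w5.pkl","w5.png");st=w["st"];print(st["time"],st["tool_pos"],st["tcp_rot"],st["joint_pos"],r.tcp_to_tips,st["finger_gap"])
E
```

```text
5.85 [487.9 394.2 123. ] [179.9  -0.   88.8] [34.3 17.1 88.5 -0.  74.3 35.5] 25.0 51.34500200247493
```

View pics/w5.png

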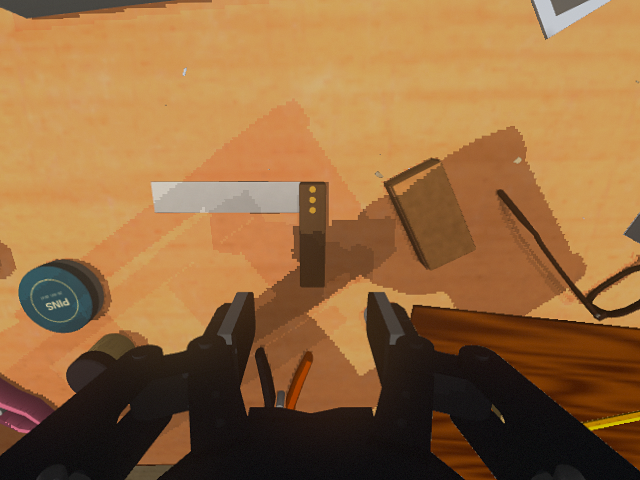

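The closer view has the stock at (300–327, 182–287) between the open fingers, the blade at (152–300, 182–212), the block at (430,215) and the glue bottle hidden beside the right finger. I'll refine from this view.

```bash
python3 - <<'E'
from h import *
np.set_printoptions(precision=1,suppress=True)
w=load("w5.pkl"); w4=load("w4.pkl")
S=[(299.5,182),(327,182.5),(325,287),(300,287)]
print(plane(w,S,14),plane(w,S,14).mean(0)); print("blade",plane(w,[(151.5,183),(154.5,212.5),(299,182),(299,213)],2))
B=[(387,186),(438,163),(476,248),(430,268)];print("block",plane(w,B,23),plane(w,B,23).mean(0))
# height of stock and block by two views
print(tri(w,[(299.5,182),(325,287),(387,186),(476,248)],w4,[(196.7,251),(263.3,235),(189,198.3),(226,139)]))
E
```

```text
[[481.5 441.8  14. ]
 [499.7 441.1  14. ]
 [497.7 365.7  14. ]
 [479.5 366.1  14. ]] [489.6 403.7  14. ]
blade [[377.5 442.2   2. ]
 [376.3 421.2   2. ]
 [480.8 440.4   2. ]
 [480.1 418.4   2. ]]
block [[537.6 439.2  23. ]
 [569.1 452.9  23. ]
 [599.8 396.1  23. ]
 [569.7 382.3  23. ]] [569.  417.6  23. ]
[[480.6 441.   11.4   1.9]
 [497.8 364.5  11.3   0.1]
 [539.7 439.3  18.1   2.5]
 [600.4 395.5  21.5   0.4]]
```

Call:
apply_moves(
  angular=[
    [0,0,0],
    [0,0,0],
    [0,0,0],
    [0,0,0],
    [0,0,0],
    [0,0,0],
    [0,0,0],
    [0,0,0],
    [0,0,0],
    [0,0,0],
  ],
  travel=[
    [0.03,0.02,-0.7],
    [0,0,-0.7],
    [0,0,-0.6],
    [0,0,-0.375],
    [0,0,0],
    [0,0,0],
    [0,0,0],
    [0,0,0],
    [0,0,0],
    [0,0,0],
  ],
  jaw=[0.6,0.6,0.6,0.6,0.6,0,0,0,0,0],
  force=60,
)

```text
time: 7.15
tool_pos: [489.9, 396.1, 28.7]
tcp_rot: [179.9, -0.1, 89.0]
ft_force: [0.1, -0.8, 7.1]
finger_gap: 16.0
grip_force: 60.0
```

Call:
apply_moves(
  angular=[
    [0,0,0],
    [0,0,0],
    [0,0,0],
    [0,0,-0.03],
    [0,0,-0.03],
    [0,0,-0.03],
    [0,0,-0.03],
    [0,0,-0.03],
    [0,0,-0.03],
    [0,0,-0.03],
    [0,0,-0.03],
    [0,0,0],
    [0,0,0],
    [0,0,0],
    [0,0,0],
  ],
  travel=[
    [0,0,0.6],
    [0,0,1],
    [0,0,0.95],
    [0.04,-0.7,0],
    [0.04,-0.9,0],
    [0.04,-0.9,0],
    [0.04,-0.9,0],
    [0.04,-0.9,0],
    [0.04,-0.9,0],
    [0.05,-0.9,0],
    [0.05,-0.9,0],
    [0.05,-0.9,0],
    [0.02,-0.76,0],
    [0,-0.4,0],
    [0,0,0],
  ],
  jaw=[0,0,0,0,0,0,0,0,0,0,0,0,0,0,0],
)

```text
time: 9.02
tool_pos: [505.2, 32.5, 129.0]
tcp_rot: [180.0, -0.0, 87.0]
ft_force: [-0.0, -0.1, -1.3]
finger_gap: 16.1
grip_force: 59.1
```

```bash
python3 - <<'E'
from tl import *
from bench import r
np.set_printoptions(precision=1,suppress=True)
w=wrist(r);save(w,"w6.pkl","w6.png");st=w["st"];print(st["time"],st["tool_pos"],st["tcp_rot"],st["finger_gap"],st["grip_force"])
E
```

```text
9.025 [505.2  32.5 129. ] [180.  -0.  87.] 16.12887138722591 59.11209046840668
```

View pics/w6.png

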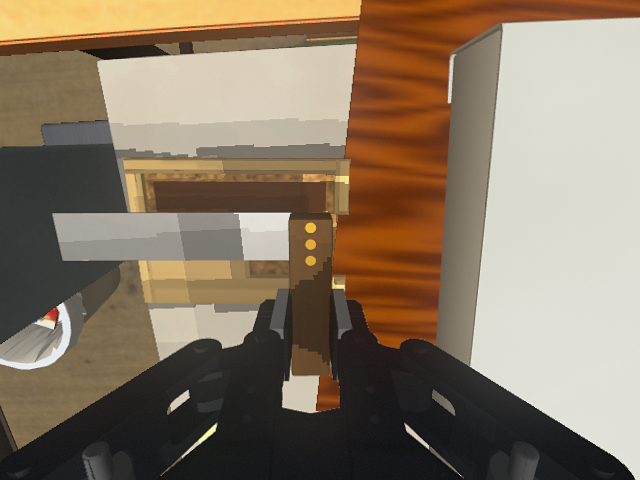

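The square hangs level and square to the nest: its stock is at (289–332, 213–375) and its blade reaches (53,237). The nest shows behind it at (125–350, 160–305), and the slab is to the right from x-pixel 450.

```bash
python3 - <<'E'
from h import *
np.set_printoptions(precision=1,suppress=True)
w=load("w6.pkl")
print("stock end",plane(w,[(289.5,213),(331.5,213)],114.3)); print("blade",plane(w,[(53,213),(65,261),(289,213),(289,261)],102.3))
print("outline",plane(w,[(153,181),(326,182),(150.5,181)],5)); print("slab",plane(w,[(500,25),(452,55)],200),plane(w,[(500,25)],60),plane(w,[(452,55),(437,365)],0))
E
```

```text
stock end [[499.1  79.8 114.3]
 [515.7  78.9 114.3]]
blade [[394.7  83.  102.3]
 [394.   60.6 102.3]
 [498.   77.2 102.3]
 [496.4  55.2 102.3]]
outline [[396.1  85.    5. ]
 [518.3  77.5   5. ]
 [394.3  85.1   5. ]]
slab [[532.8 119.9 200. ]
 [527.1 116.9 200. ]] [[603.8 155.8  60. ]] [[604.2 155.   -0. ]
 [607.3 -83.8   0. ]]
```

Call:
apply_moves(
  angular=[
    [0,0,0],
    [0,0,0],
    [0,0,0],
    [0,0,0],
    [0,0,0],
    [0,0,0],
    [0,0,0],
    [0,0,0],
    [0,0,0],
  ],
  travel=[
    [0.04,0,-0.6],
    [0,0,-0.7],
    [0,0,-0.5],
    [0,0,-0.3],
    [0,0,-0.15],
    [0,0,-0.1],
    [0,0,0],
    [0,0,0],
    [0,0,0],
  ],
  jaw=[0,0,0,0,0,0,0,0,0],
)

```text
time: 10.2
tool_pos: [507.2, 32.9, 35.4]
tcp_rot: [180.0, -0.0, 87.1]
ft_force: [0.7, 0.6, -1.3]
finger_gap: 16.3
grip_force: 59.1
```

Call:
apply_moves(
  angular=[
    [0,0,0],
    [0,0,0],
    [0,0,0],
    [0,0,0],
    [0,0,0],
    [0,0,0],
    [0,0,0],
    [0,0,0],
    [0,0,-0.11],
    [0,0,-0.11],
    [0,0,-0.11],
    [0,0,-0.11],
    [0,0,0],
    [0,0,0],
    [0,0,0],
  ],
  travel=[
    [0,0,-0.04],
    [0,0,0],
    [0,0,0],
    [0,0,0],
    [0,0,0],
    [0,0,0.7],
    [0,0,0.9],
    [0,0,0.9],
    [-0.2,0.9,0],
    [-0.2,0.9,0],
    [-0.2,0.9,0],
    [-0.2,0.9,0],
    [-0.2,0.9,0],
    [-0.19,0.84,0],
    [0,0,0],
  ],
  jaw=[0,0,0.45,0.45,0.45,0.45,0.45,0.45,0.7,0.7,0.7,0.7,0.7,0.7,0.7],
)

```text
time: 12.08
tool_pos: [458.5, 248.4, 133.2]
tcp_rot: [-180.0, -0.0, 83.7]
ft_force: [0.4, 0.0, -0.6]
finger_gap: 59.7
grip_force: 0.0
```

```bash
python3 - <<'E'
from tl import *
from bench import r
np.set_printoptions(precision=1,suppress=True)
w=wrist(r);save(w,"w7.pkl","w7.png");st=w["st"];print(st["time"],st["tool_pos"],st["tcp_rot"],st["finger_gap"],st["grip_force"])
s=r.snapshot("scene");save(s,"s1.pkl","s1.png")
sheet("m3.png",(tile("w7.pkl",150,130,240,210,2.2),0,0),(tile("s1.pkl",270,220,95,70,2.7),540,0),(tile("w7.pkl",390,20,110,270,2),540,200))
E
```

```text
12.075 [458.5 248.4 133.2] [-180.    -0.    83.7] 59.74040524919458 0.0
```

View pics/m3.png

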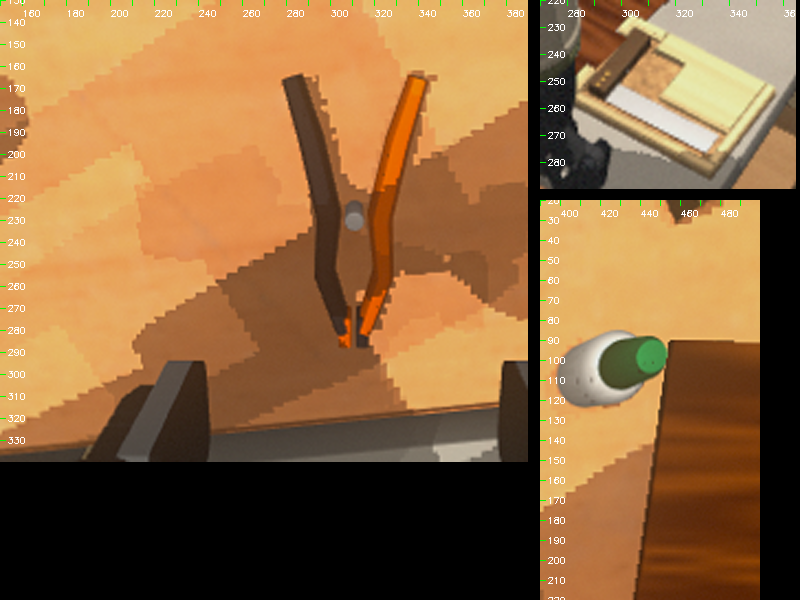

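The square lies flat in its nest (scene crop, stock at (300,240) and blade along (325,260)). The clamp's handle ends are at (279–287, 165) and (337–344, 165), its jaw tips at (305–316, 288), and it stands between the fingers.

```bash
python3 - <<'E'
from h import *
np.set_printoptions(precision=1,suppress=True)
w=load("w7.pkl");w4=load("w4.pkl")
P=plane(w,[(278.6,166.4),(287.3,163.6),(337.3,163.6),(344.5,166.4),(305.5,287.7),(315.5,287.7),(293.6,252),(328.2,250)],18);print(P)
h=P[[0,3]].mean(0);t=P[4:6].mean(0);d=h-t;print("own y dir",np.degrees(np.arctan2(d[1],d[0])),np.linalg.norm(d),(h+t)/2, "grip",(h+t)/2-16*d/np.linalg.norm(d))
print("jaws mid",P[6:8].mean(0),np.linalg.norm(P[6]-P[7]))
print(tri(w,[(278.6,166.4),(310.5,287.7)],w4,[(315,281.5),(394,271)]))
print("glue",plane(w,[(455,98)],61),plane(w,[(403,115),(430,122)],2))
E
```

```text
[[443.2 307.6  18. ]
 [449.2 308.8  18. ]
 [482.5 305.1  18. ]
 [487.2 302.7  18. ]
 [450.9 217.3  18. ]
 [458.3 216.5  18. ]
 [445.6 246.3  18. ]
 [470.6 245.   18. ]]
own y dir 83.1850245956649 88.84158785496228 [459.9 261.   18. ] grip [458.  245.2  18. ]
jaws mid [458.1 245.7  18. ] 25.048368188851832
[[442.8 307.4  14.4   0.1]
 [455.  217.1  15.9   2.2]]
glue [[543.5 335.1  61. ]] [[531.6 331.5   2. ]
 [550.1 324.9   2. ]]
```

Call:
apply_moves(
  angular=[
    [0,0,0],
    [0,0,0],
    [0,0,0],
    [0,0,0],
    [0,0,0],
    [0,0,0],
    [0,0,0],
    [0,0,0],
    [0,0,0],
    [0,0,0],
  ],
  travel=[
    [0,-0.07,-0.8],
    [0,0,-0.8],
    [0,0,-0.6],
    [0,0,-0.4],
    [0,0,-0.05],
    [0,0,0],
    [0,0,0],
    [0,0,0],
    [0,0,0],
    [0,0,0],
  ],
  jaw=[0.7,0.7,0.7,0.7,0.7,0,0,0,0,0],
  force=40,
)

```text
time: 13.42
tool_pos: [460.1, 244.1, 28.5]
tcp_rot: [179.9, -0.0, 83.6]
ft_force: [-0.1, -2.1, 6.9]
finger_gap: 25.8
grip_force: 40.4
```

Call:
apply_moves(
  angular=[
    [0,0,0],
    [0,0,0],
    [0,0,0],
    [0,0,0.03],
    [0,0,0.03],
    [0,0,0.03],
    [0,0,0.03],
    [0,0,0.03],
    [0,0,0.03],
    [0,0,0.03],
    [0,0,0.03],
    [0,0,0.03],
    [0,0,0.03],
    [0,0,0.03],
    [0,0,0.03],
    [0,0,0.03],
    [0,0,0],
    [0,0,0],
    [0,0,0],
    [0,0,0],
  ],
  travel=[
    [0,0,0.6],
    [0,0,1],
    [0,0,0.95],
    [-0.04,-0.6,0],
    [-0.04,-0.965,0],
    [-0.04,-0.965,0],
    [-0.04,-0.965,0],
    [-0.04,-0.965,0],
    [-0.04,-0.965,0],
    [-0.04,-0.965,0],
    [-0.04,-0.965,0],
    [-0.05,-0.965,0],
    [-0.05,-0.965,0],
    [-0.05,-0.965,0],
    [-0.05,-0.965,0],
    [-0.05,-0.965,0],
    [-0.05,-0.965,0],
    [-0.05,-0.965,0],
    [-0.01,-0.47,0],
  ],
  jaw=[0,0,0,0,0,0,0,0,0,0,0,0,0,0,0,0,0,0,0,0],
)

```text
invalid input
```

Call:
apply_moves(
  angular=[
    [0,0,0],
    [0,0,0],
    [0,0,0],
    [0,0,0.03],
    [0,0,0.03],
    [0,0,0.03],
    [0,0,0.03],
    [0,0,0.03],
    [0,0,0.03],
    [0,0,0.03],
    [0,0,0.03],
    [0,0,0.03],
    [0,0,0.03],
    [0,0,0.03],
    [0,0,0.03],
    [0,0,0.03],
    [0,0,0],
    [0,0,0],
    [0,0,0],
    [0,0,0],
  ],
  travel=[
    [0,0,0.6],
    [0,0,1],
    [0,0,0.95],
    [-0.04,-0.6,0],
    [-0.04,-0.965,0],
    [-0.04,-0.965,0],
    [-0.04,-0.965,0],
    [-0.04,-0.965,0],
    [-0.04,-0.965,0],
    [-0.04,-0.965,0],
    [-0.04,-0.965,0],
    [-0.05,-0.965,0],
    [-0.05,-0.965,0],
    [-0.05,-0.965,0],
    [-0.05,-0.965,0],
    [-0.05,-0.965,0],
    [-0.05,-0.965,0],
    [-0.05,-0.965,0],
    [-0.01,-0.47,0],
    [0,0,0],
  ],
  jaw=[0,0,0,0,0,0,0,0,0,0,0,0,0,0,0,0,0,0,0,0],
)

```text
time: 15.92
tool_pos: [431.9, -340.0, 129.2]
tcp_rot: [-180.0, -0.0, 86.6]
ft_force: [0.3, 0.9, -0.7]
finger_gap: 25.7
grip_force: 39.6
```

```bash
python3 - <<'E'
from tl import *
from bench import r
np.set_printoptions(precision=1,suppress=True)
w=wrist(r);save(w,"w8.pkl","w8.png");st=w["st"];print(st["time"],st["tool_pos"],st["tcp_rot"],st["finger_gap"],st["grip_force"])
E
```

```text
15.925 [ 431.9 -340.   129.2] [-180.    -0.    86.6] 25.67694018152319 39.60311099936234
```

View pics/w8.png

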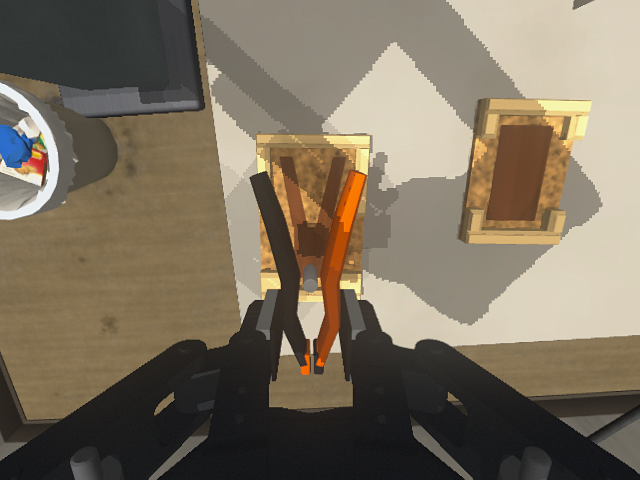

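The clamp hangs level over its nest, handle ends at (251–268, 174) and (348–365, 174). The nest's outline handle ends show at (286,157) and (338,157). The block nest's outline corners are (500,126), (552,126), (541,220) and (489,219).

```bash
python3 - <<'E'
from h import *
np.set_printoptions(precision=1,suppress=True)
w=load("w8.pkl");w1=load("w1.pkl");z=18+129.2-28.5
P=plane(w,[(251,177),(268,171),(348,171.5),(365,177),(303,374),(323,374)],z);print(P);h=P[[0,3]].mean(0);t=P[4:6].mean(0);d=h-t
print("held: y dir",np.degrees(np.arctan2(d[1],d[0])),np.linalg.norm(d),(h+t)/2)
print("nest handle ends",plane(w,[(280,157),(345,157)],5))
c=dark(w,475,115,570,230);p=plane(w,c,5)[:,:2].astype(np.float32);print("block outline",cv2.minAreaRect(p));print(cv2.approxPolyDP(p.reshape(-1,1,2),4,True)[:,0])
print(plane(w,[(500,126),(552,126),(541,220),(489,219)],5).mean(0))
print("top corners",plane(w,[(480,100),(591,101),(559,243),(460,242)],15),match(w,w1,[(541,220),(489,219),(559,243)],5)[:,:5])
E
```

```text
[[ 413.1 -277.2  118.7]
 [ 419.7 -275.4  118.7]
 [ 449.3 -277.4  118.7]
 [ 455.6 -279.8  118.7]
 [ 426.6 -365.7  118.7]
 [ 435.6 -366.3  118.7]]
held: y dir 87.85257705190276 87.5225284764057 [ 432.7 -322.3  118.7]
nest handle ends [[ 414.3 -276.     5. ]
 [ 459.2 -278.7    5. ]]
block outline ((579.4812622070312, -298.6419982910156), (44.66070556640625, 69.82138061523438), 0.11558358371257782)
[[ 565.6 -263.8]
 [ 564.6 -274.8]
 [ 557.1 -275.7]
 [ 564.4 -279.5]
 [ 559.  -331.1]
 [ 596.7 -331.8]
 [ 597.3 -325.1]
 [ 601.9 -326.1]
 [ 597.4 -319.9]
 [ 600.8 -266.9]]
[ 582.7 -298.     5. ]
top corners [[ 545.3 -247.8   15. ]
 [ 617.3 -252.1   15. ]
 [ 610.6 -347.3   15. ]
 [ 538.7 -342.2   15. ]] [[ 543.5 -300.9   86.3   16.6    1. ]
 [ 548.8 -289.6   43.1   59.2    1. ]
 [ 618.2 -350.9    5.     0.     0. ]]
```

Call:
apply_moves(
  angular=[
    [0,0,0],
    [0,0,0],
    [0,0,0],
    [0,0,0],
    [0,0,0],
    [0,0,0],
    [0,0,0],
    [0,0,0],
    [0,0,0],
    [0,0,0],
    [0,0,0],
    [0,0,0],
    [0,0,0],
  ],
  travel=[
    [0.03,0.01,-0.7],
    [0,0,-0.8],
    [0,0,-0.5],
    [0,0,-0.25],
    [0,0,-0.12],
    [0,0,0],
    [0,0,0],
    [0,0,0],
    [0,0,0],
    [0,0,0],
    [0,0,0.7],
    [0,0,0.8],
    [0,0,0.9],
  ],
  jaw=[0,0,0,0,0,0,0,0.5,0.5,0.5,0.5,0.5,0.5],
)

```text
time: 17.6
tool_pos: [432.8, -338.7, 131.0]
tcp_rot: [-179.9, -0.0, 86.7]
ft_force: [0.3, -0.0, -1.5]
finger_gap: 42.7
grip_force: 0.0
```

```bash
python3 - <<'E'
from h import *
from bench import r
np.set_printoptions(precision=1,suppress=True)
w=wrist(r);save(w,"w9.pkl","w9.png");st=w["st"];print(st["time"],st["tool_pos"],st["tcp_rot"],st["finger_gap"])
hsv=cv2.cvtColor(w["color"],cv2.COLOR_RGB2HSV);m=cv2.inRange(hsv,(5,215,120),(14,255,255));m[:130]=0;m[:,:240]=0;m[:,400:]=0
c=max(cv2.findContours(m,0,1)[0],key=cv2.contourArea)[:,0];print(len(c),plane(w,c[[c[:,1].argmin(),c[:,1].argmax()]],23),cv2.boundingRect(c))
c=dark(w,475,115,570,230);p=plane(w,c,5)[:,:2].astype(np.float32);print("block outline",cv2.approxPolyDP(p.reshape(-1,1,2),4,True)[:,0])
E
```

```text
17.6 [ 432.8 -338.7  131. ] [-179.9   -0.    86.7] 42.71773040513117
273 [[ 454.5 -278.1   23. ]
 [ 435.7 -362.    23. ]] (317, 160, 27, 122)
block outline [[ 565.3 -263.4]
 [ 565.  -274.6]
 [ 560.  -273. ]
 [ 564.3 -282. ]
 [ 555.8 -281.5]
 [ 551.5 -288.9]
 [ 559.  -294.1]
 [ 556.6 -299.7]
 [ 562.7 -295.1]
 [ 561.4 -329.3]
 [ 567.9 -335.8]
 [ 572.6 -330.7]
 [ 598.1 -332.2]
 [ 598.  -326.1]
 [ 603.3 -326.4]
 [ 598.5 -323.9]
 [ 603.6 -323.4]
 [ 598.5 -318.7]
 [ 601.  -310. ]
 [ 612.2 -321.7]
 [ 600.7 -302.1]
 [ 603.  -267.3]]
```

Call:
apply_moves(
  angular=[
    [0,0,0.18],
    [0,0,0.18],
    [0,0,0.18],
    [0,0,0.18],
    [0,0,0.18],
    [0,0,0.18],
    [0,0,0.18],
    [0,0,0.18],
    [0,0,0.18],
    [0,0,0.18],
    [0,0,0.18],
    [0,0,0.18],
    [0,0,0.18],
    [0,0,0.18],
    [0,0,0.18],
    [0,0,0.18],
    [0,0,0.18],
    [0,0,0.18],
    [0,0,0.18],
    [0,0,0.18],
  ],
  travel=[
    [0.17,0.95,0],
    [0.17,0.95,0],
    [0.17,0.95,0],
    [0.17,0.95,0],
    [0.17,0.95,0],
    [0.17,0.95,0],
    [0.17,0.95,0],
    [0.17,0.95,0],
    [0.17,0.95,0],
    [0.17,0.95,0],
    [0.17,0.95,0],
    [0.17,0.95,0],
    [0.17,0.95,0],
    [0.17,0.95,0],
    [0.17,0.95,0],
    [0.17,0.95,0],
    [0.17,0.95,0],
    [0.17,0.95,0],
    [0.17,0.95,0],
    [0.17,0.85,0],
  ],
  jaw=[0.8,0.8,0.8,0.8,0.8,0.8,0.8,0.8,0.8,0.8,0.8,0.8,0.8,0.8,0.8,0.8,0.8,0.8,0.8,0.8],
)

```text
time: 20.15
tool_pos: [569.2, 418.4, 130.1]
tcp_rot: [-180.0, 0.0, 115.5]
ft_force: [-0.2, 0.2, 0.6]
finger_gap: 68.4
grip_force: 0.0
```

Call:
apply_moves(
  angular=[
    [0,0,0],
    [0,0,0],
  ],
  travel=[
    [0,0,0],
    [0,0,0],
  ],
  jaw=[0.8,0.8],
)

```text
time: 20.4
tool_pos: [569.0, 416.5, 129.9]
tcp_rot: [-179.9, 0.0, 115.5]
ft_force: [-0.0, -0.7, 0.7]
finger_gap: 68.7
grip_force: 0.0
```

```bash
python3 - <<'E'
from tl import *
from bench import r
np.set_printoptions(precision=1,suppress=True)
w=wrist(r);save(w,"w10.pkl","w10.png");st=w["st"];print(st["time"],st["tool_pos"],st["tcp_rot"],st["finger_gap"])
c0=np.array([569.8,417.2]);a=np.radians(25.3);X=np.array([np.cos(a),np.sin(a)]);Y=np.array([-X[1],X[0]])
pr=proj(w,[[*(c0+sx*18*X+sy*33*Y),23] for sx,sy in((-1,-1),(1,-1),(1,1),(-1,1))]);print(pr)
x0,y0=(pr.min(0)-15).astype(int);x1,y1=(pr.max(0)+15).astype(int)
hsv=cv2.cvtColor(w["color"],cv2.COLOR_RGB2HSV);print(hsv[int(pr[:,1].mean()),int(pr[:,0].mean())],hsv[y0,x0],hsv[y1,x1],hsv[y0,x1],hsv[y1,x0])
sheet("m4.png",(tile("w10.pkl",max(x0-30,0),max(y0-30,0),200,180,3),0,0),(tile("s1.pkl",240,290,60,50,3),620,0))
E
```

```text
20.4 [569.  416.5 129.9] [-179.9    0.   115.5] 68.70562165912935
[[287.3 293.8]
 [336.9 293.9]
 [339.3 203.9]
 [285.4 203.8]]
[ 15 173 150] [ 13 172 196] [ 18 145 204] [ 14 159 205] [ 12 164 151]
```

```bash
python3 - <<'E'
from h import *
np.set_printoptions(precision=1,suppress=True)
w=load("w4.pkl");print(plane(w,[(195,118),(215,98)],3))
w=load("w5.pkl");print(plane(w,[(499,191),(520,225)],3))
w=load("w10.pkl");g=cv2.cvtColor(w["color"],cv2.COLOR_RGB2GRAY)
for k,P in(("x",cv2.Sobel(g,cv2.CV_32F,1,0)[215:285].mean(0)[265:360]),("y",cv2.Sobel(g,cv2.CV_32F,0,1)[:,295:330].mean(1)[185:315])):
    i=np.argsort(-abs(P))[:8]; print(k,sorted([(int(j)+(265 if k=="x" else 185),int(P[j])) for j in i]))
E
```

```text
[[621.3 430.1   3. ]
 [640.2 407.8   3. ]]
[[621.2 431.3   3. ]
 [640.1 406.2   3. ]]
x [(286, -90), (287, -103), (336, -100), (337, -51), (338, 90), (339, 52), (341, 46), (342, 65)]
y [(197, -181), (198, -334), (199, -156), (204, 192), (205, 146), (251, -83), (293, 272), (294, 299)]
```

The block's edges land at pixels 286.5, 336.5, 204.5 and 293.6, where I predicted them. I'm narrowing the opening to stay clear of the spectacles leg at (621,430).

Call:
apply_moves(
  angular=[
    [0,0,0],
    [0,0,0],
    [0,0,0],
    [0,0,0],
    [0,0,0],
    [0,0,0],
    [0,0,0],
    [0,0,0],
    [0,0,0],
    [0,0,0],
    [0,0,0],
  ],
  travel=[
    [0,0,0],
    [0.01,0.02,-0.6],
    [0,0,-0.8],
    [0,0,-0.7],
    [0,0,-0.45],
    [0,0,0],
    [0,0,0],
    [0,0,0],
    [0,0,0],
    [0,0,0],
    [0,0,0],
  ],
  jaw=[0.6,0.6,0.6,0.6,0.6,0.6,0,0,0,0,0],
  force=40,
)

```text
time: 21.82
tool_pos: [570.5, 418.4, 30.1]
tcp_rot: [179.9, -0.0, 115.5]
ft_force: [-0.2, -0.6, 6.6]
finger_gap: 34.1
grip_force: 41.1
```

```bash
python3 - <<'E'
from h import *
np.set_printoptions(precision=1,suppress=True)
a=load("scene.pkl");b=load("side.pkl")
print(tri(a,[(315,165),(237,247),(240,257),(303,28),(190,150)],b,[(279,180),(228,242),(229,254),(246,88),(160,145)]))
E
```

```text
[[ 575.2 -146.8   80.5    6.9]
 [ 603.9  151.7   55.8    3.1]
 [ 600.5  154.3   25.2    2.8]
 [ 770.3 -432.3  241.     4.5]
 [ 750.4  104.6  255.4   24.9]]
```

Call:
apply_moves(
  angular=[
    [0,0,0],
    [0,0,0],
    [0,0,0],
    [0,0,-0.244],
    [0,0,-0.244],
    [0,0,-0.244],
    [0,0,-0.244],
    [0,0,-0.244],
    [0,0,-0.244],
    [0,0,-0.244],
    [0,0,-0.244],
    [0,0,-0.244],
    [0,0,-0.244],
    [0,0,-0.244],
    [0,0,-0.244],
    [0,0,-0.244],
    [0,0,-0.244],
    [0,0,-0.244],
  ],
  travel=[
    [0,0,0.6],
    [0,0,1],
    [0,0,1],
    [-0.25,-0.957,0],
    [-0.25,-0.957,0],
    [-0.25,-0.957,0],
    [-0.25,-0.957,0],
    [-0.25,-0.957,0],
    [-0.25,-0.957,0],
    [-0.25,-0.957,0],
    [0,-0.937,0],
    [0,-0.937,0],
    [0,-0.937,0],
    [0,-0.937,0],
    [0,-0.937,0],
    [0,-0.937,0],
    [0,-0.937,0],
    [0,-0.937,0],
  ],
  jaw=[0,0,0,0,0,0,0,0,0,0,0,0,0,0,0,0,0,0],
)

```text
time: 24.08
tool_pos: [499.9, -151.3, 134.1]
tcp_rot: [179.9, 0.0, 86.1]
ft_force: [-0.3, 1.2, -0.8]
finger_gap: 34.2
grip_force: 40.4
```

Call:
apply_moves(
  angular=[
    [0,0,0],
    [0,0,0],
    [0,0,0],
    [0,0,0],
    [0,0,0],
    [0,0,0],
    [0,0,0],
  ],
  travel=[
    [0.51,-0.9,0],
    [0.51,-0.9,0],
    [0.51,-0.9,0],
    [0.4,-0.7,0],
    [0.11,-0.29,0],
    [0,0,0],
    [0,0,0],
  ],
  jaw=[0,0,0,0,0,0,0],
)

```text
time: 24.95
tool_pos: [580.9, -296.5, 132.7]
tcp_rot: [-180.0, -0.0, 86.2]
ft_force: [0.0, 1.0, -0.9]
finger_gap: 34.6
grip_force: 40.3
```

```bash
python3 - <<'E'
from tl import *
from bench import r
np.set_printoptions(precision=1,suppress=True)
w=wrist(r);save(w,"w11.pkl","w11.png");st=w["st"];print(st["time"],st["tool_pos"],st["tcp_rot"],st["finger_gap"],st["grip_force"])
print(proj(w,[[549,-249,15],[612,-253,15],[565,-265,5],[601,-267,5]]))
sheet("m5.png",(tile("w11.pkl",190,110,260,290,2.05),0,0),(tile("w11.pkl",20,110,130,170,2),538,0))
E
```

```text
24.95 [ 580.9 -296.5  132.7] [-180.    -0.    86.2] 34.556225193111096 40.31501054763794
[[260.2 183.7]
 [351.9 183.3]
 [286.4 202.4]
 [335.8 201.9]]
```

View pics/m5.png

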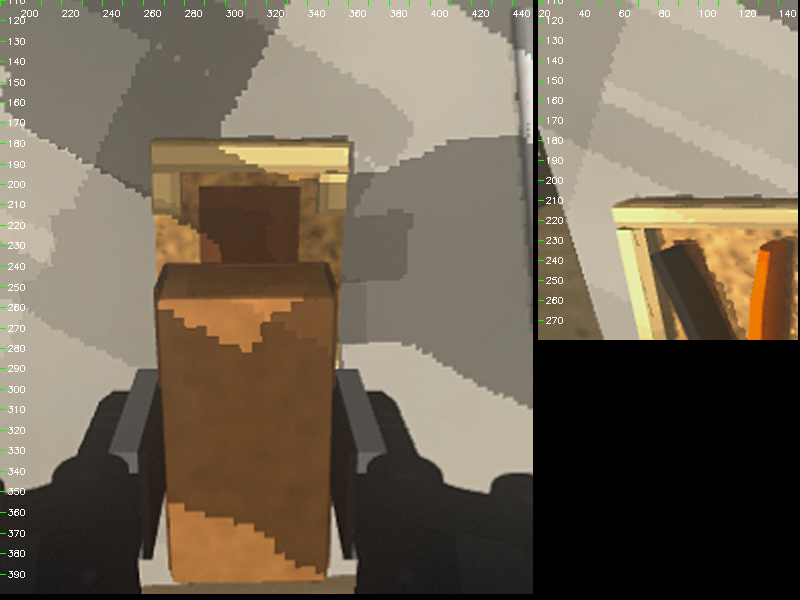

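The block hangs straight over its nest: its top face is at (267–353, 255–395), with the nest's outline edge at u 287–335, v 201, as predicted. The clamp shows in its pocket at left.

```bash
python3 - <<'E'
from h import *
np.set_printoptions(precision=1,suppress=True)
w=load("w11.pkl")
P=plane(w,[(267.5,255),(353,255),(349,394.5),(274,394.5)],125.6);print(P,P.mean(0)); print(plane(w,[(287,201.2),(335.4,201.2)],5))
E
```

```text
[[ 566.  -263.6  125.6]
 [ 599.2 -265.9  125.6]
 [ 595.4 -331.9  125.6]
 [ 561.9 -329.6  125.6]] [ 580.6 -297.8  125.6]
[[ 565.5 -264.1    5. ]
 [ 600.7 -266.5    5. ]]
```

Call:
apply_moves(
  angular=[
    [0,0,0],
    [0,0,0],
    [0,0,0],
    [0,0,0],
    [0,0,0],
    [0,0,0],
    [0,0,0],
  ],
  travel=[
    [0.01,-0.01,-0.7],
    [0,0,-0.8],
    [0,0,-0.5],
    [0,0,-0.25],
    [0,0,-0.16],
    [0,0,0],
    [0,0,0],
  ],
  jaw=[0,0,0,0,0,0,0],
)

```text
time: 25.88
tool_pos: [582.3, -298.4, 37.2]
tcp_rot: [179.9, 0.0, 86.2]
ft_force: [0.9, 0.1, 0.2]
finger_gap: 34.0
grip_force: 40.3
```

Call:
apply_moves(
  angular=[
    [0,0,0],
    [0,0,0],
    [0,0,0],
    [0,0,0],
    [0,0,0],
    [0,0,0],
    [0,0,0],
    [0,0,0],
    [0,0,0],
  ],
  travel=[
    [0,0,-0.04],
    [0,0,0],
    [0,0,0],
    [0,0,0],
    [0,0,0],
    [0,0,0.7],
    [0,0,0.9],
    [0,0,0.9],
    [0,0,0],
  ],
  jaw=[0,0,0.55,0.55,0.55,0.55,0.55,0.55,0.55],
)

```text
time: 27.0
tool_pos: [583.9, -299.4, 139.1]
tcp_rot: [179.6, 0.2, 86.2]
ft_force: [0.1, -0.7, 1.4]
finger_gap: 47.1
grip_force: 0.0
```

```bash
python3 - <<'E'
from h import *
from bench import r
np.set_printoptions(precision=1,suppress=True)
w=wrist(r);save(w,"w12.pkl","w12.png");st=w["st"];print(st["time"],st["tool_pos"],st["tcp_rot"],st["finger_gap"])
# block still in place? expected pixel edges of its top at z=28
a=np.radians(-3.8);X=np.array([np.cos(a),np.sin(a)]);Y=np.array([-X[1],X[0]]);c=np.array([581.2,-298.4])
pr=proj(w,[[*(c+18*sx*X+33*sy*Y),28] for sx,sy in((-1,1),(1,1),(1,-1),(-1,-1))]);print(pr)
g=cv2.cvtColor(w["color"],cv2.COLOR_RGB2GRAY);v=int(pr[0,1]);
P=cv2.Sobel(g,cv2.CV_32F,0,1)[v-25:v+25,int(pr[0,0])+12:int(pr[1,0])-12].mean(1);i=np.argsort(-abs(P))[:5];print(sorted([(int(j)+v-25,int(P[j])) for j in i]))
P=cv2.Sobel(g,cv2.CV_32F,1,0)[v+12:v+40].mean(0)[270:355];i=np.argsort(-abs(P))[:6];print(sorted([(int(j)+270,int(P[j])) for j in i]))
A=load("scene.pkl");B=load("side.pkl");w4=load("w4.pkl");print(tri(A,[(195,277)],B,[(190.5,268)]),tri(w4,[(363,86)],A,[(195,277)]))
E
```

```text
27.0 [ 583.9 -299.4  139.1] [179.6   0.2  86.2] 47.120016627057005
[[279.2 201.4]
 [332.3 201.2]
 [330.7 290. ]
 [281.8 290.2]]
[(176, 246), (183, -106), (184, -192), (187, -96), (194, -112)]
[(280, -151), (281, -147), (286, -51), (329, -46), (330, -62), (332, 83)]
[[641.4 263.9  49.7   0.4]] [[643.4 263.7  47.3   2.6]]
```

Call:
apply_moves(
  angular=[
    [0,0,0],
    [0,0,0],
    [0,0,0],
    [0,0,0],
    [0,0,0],
    [0,0,0],
    [0,0,0],
    [0,0,0],
    [0,0,0],
    [0,0,0],
    [0,0,0],
    [0,0,0],
    [0,0,0],
    [0,0,0],
    [0,0,0],
    [0,0,0],
    [0,0,0],
    [0,0,0],
    [0,0,0],
  ],
  travel=[
    [-0.5,0.9,0],
    [-0.5,0.9,0],
    [-0.5,0.9,0],
    [-0.5,0.9,0],
    [0,0.94,0],
    [0,0.94,0],
    [0,0.94,0],
    [0,0.94,0],
    [0,0.94,0],
    [0,0.94,0],
    [0,0.94,0],
    [0,0.94,0],
    [0.85,0.7,0],
    [0.85,0.7,0],
    [0.85,0.7,0],
    [0.7,0.7,0],
    [0.25,0.15,0],
    [0,0,0],
    [0,0,0],
  ],
  jaw=[0.6,0.6,0.6,0.6,0.6,0.6,0.6,0.6,0.6,0.6,0.6,0.6,0.6,0.6,0.6,0.6,0.6,0.6,0.6],
)

```text
time: 29.42
tool_pos: [640.6, 264.2, 133.2]
tcp_rot: [-179.9, 0.1, 86.2]
ft_force: [-0.2, -0.6, 0.2]
finger_gap: 51.1
grip_force: 0.0
```

```bash
python3 - <<'E'
from h import *
from bench import r
np.set_printoptions(precision=1,suppress=True)
w=wrist(r);save(w,"w13.pkl","w13.png");st=w["st"];print(st["time"],st["tool_pos"],st["tcp_rot"],st["finger_gap"],st["ft_force"])
print(proj(w,[[643,264,49],[643,264,38],[643,264,6]]))
hsv=cv2.cvtColor(w["color"],cv2.COLOR_RGB2HSV);p=proj(w,[[643,264,38]])[0].astype(int);print(hsv[p[1],p[0]])
for dx in range(-40,45,8): print(dx,hsv[p[1],p[0]+dx],end=" ")
E
```

```text
29.425 [640.6 264.2 133.2] [-179.9    0.1   86.2] 51.120557157434654 [-0.2 -0.6  0.2]
[[315.1 262.3]
 [314.9 256.5]
 [314.4 242.3]]
[ 19 136 139]
-40 [ 13 233 153] -32 [ 14 255 151] -24 [ 13 237 144] -16 [ 19 138 131] -8 [ 18 144 117] 0 [ 19 136 139] 8 [ 18 135 132] 16 [ 18 136 129] 24 [ 14 249 160] 32 [ 14 247 161] 40 [ 13 234 158]
```

Brass separates cleanly by saturation and hue, so I'll segment it in this view and in w4.

```bash
python3 - <<'E'
from h import *
np.set_printoptions(precision=1,suppress=True)
def seg(s,c,h=40):
    c=np.array(c,int);m=cv2.inRange(cv2.cvtColor(s["color"],cv2.COLOR_RGB2HSV),(15,40,60),(32,200,255));k=np.zeros_like(m);k[c[1]-h:c[1]+h,c[0]-h:c[0]+h]=m[c[1]-h:c[1]+h,c[0]-h:c[0]+h]
    return max(cv2.findContours(k,0,1)[0],key=cv2.contourArea)[:,0].astype(np.float32)
w=load("w13.pkl");w4=load("w4.pkl")
for s,c in((w,(315,256)),(w4,(362,88))):
    p=seg(s,c);print(cv2.boundingRect(p.astype(int)))
    x0,y0=p.min(0);x1,y1=p.max(0)+1;print(plane(s,[(x0,(y0+y1)/2),(x1,(y0+y1)/2)],38),plane(s,[((x0+x1)/2,y0)],6),plane(s,[((x0+x1)/2,y1)],38))
a=seg(w,(315,256));b=seg(w4,(362,88));
E
```

```text
(297, 227, 40, 48)
[[631.5 268.6  38. ]
 [657.8 266.9  38. ]] [[645.7 275.7   6. ]] [[643.6 250.7  38. ]]
(346, 73, 32, 34)
[[642.2 278.8  38. ]
 [642.  249.6  38. ]] [[661.5 260.2   6. ]] [[627.5 263.7  38. ]]
```

Call:
apply_moves(
  angular=[
    [0,0,0],
    [0,0,0],
    [0,0,0],
    [0,0,0],
    [0,0,0],
    [0,0,0],
    [0,0,0],
    [0,0,0],
    [0,0,0],
    [0,0,0],
    [0,0,0],
  ],
  travel=[
    [0.1,-0.02,0],
    [0,0,-0.6],
    [0,0,-0.8],
    [0,0,-0.5],
    [0,0,-0.26],
    [0,0,0],
    [0,0,0],
    [0,0,0],
    [0,0,0],
    [0,0,0],
    [0,0,0],
  ],
  jaw=[0.6,0.6,0.6,0.6,0.6,0.6,0,0,0,0,0],
  force=60,
)

```text
time: 30.85
tool_pos: [646.7, 264.5, 50.1]
tcp_rot: [179.8, -0.1, 86.2]
ft_force: [-0.8, 0.8, 6.6]
finger_gap: 23.3
grip_force: 59.1
```

Call:
apply_moves(
  angular=[
    [0,0,0],
    [0,0,0],
    [0,0,0],
  ],
  travel=[
    [0,0,0],
    [0,0,0],
    [0,0,0.5],
  ],
  jaw=[0,0,0],
)

```text
time: 31.22
tool_pos: [644.2, 263.5, 67.0]
tcp_rot: [-179.8, 0.1, 86.2]
ft_force: [-0.6, 0.0, -0.8]
finger_gap: 22.9
grip_force: 59.0
```

Call:
apply_moves(
  angular=[
    [0,0,0],
    [0,0,0],
    [0,0,0],
    [0,0,0],
    [0,0,0],
    [0,0,0],
    [0,0,0],
    [0,0,0],
    [0,0,0],
    [0,0,0],
    [0,0,0],
    [0,0,0],
    [0,0,0],
    [0,0,0],
    [0,0,0],
    [0,0,0],
    [0,0,0],
  ],
  travel=[
    [0,0,0.9],
    [0,0,0.9],
    [-0.9,-0.71,0],
    [-0.9,-0.71,0],
    [-0.9,-0.71,0],
    [-0.9,-0.71,0],
    [-0.2,-0.92,0],
    [-0.22,-0.92,0],
    [-0.22,-0.92,0],
    [-0.22,-0.92,0],
    [-0.22,-0.92,0],
    [-0.22,-0.92,0],
    [-0.22,-0.92,0],
    [-0.15,-0.65,0],
    [-0.07,-0.27,0],
    [0,0,0],
    [0,0,0],
  ],
  jaw=[0,0,0,0,0,0,0,0,0,0,0,0,0,0,0,0,0],
)

```text
time: 33.35
tool_pos: [432.2, -143.2, 140.3]
tcp_rot: [180.0, -0.0, 86.2]
ft_force: [-0.2, 0.6, -0.8]
finger_gap: 22.8
grip_force: 59.2
```

```bash
python3 - <<'E'
from tl import *
from bench import r
np.set_printoptions(precision=1,suppress=True)
w=wrist(r);save(w,"w14.pkl","w14.png");st=w["st"];print(st["time"],st["tool_pos"],st["tcp_rot"],st["finger_gap"],st["grip_force"])
s=r.snapshot("scene");save(s,"s2.pkl","s2.png");b=r.snapshot("side");save(b,"b2.pkl","b2.png")
t=st["tool_pos"]; X=[[t[0],t[1],t[2]-25],[t[0],t[1],t[2]-46],[430.4,-144.7,5]]
for c in(w,s,b): print(proj(c,X))
P=proj(s,X)[1].astype(int);Q=proj(b,X)[1].astype(int)
sheet("m6.png",(tile("w14.pkl",200,140,220,260,1.5),0,0),(tile("s2.pkl",P[0]-40,P[1]-40,80,110,4),340,0),(tile("s2.pkl",310,130,110,60,3),0,405),(tile("b2.pkl",Q[0]-20,Q[1]-35,40,80,3),670,0),(tile("s2.pkl",190,290,140,100,2),340,445))
E
```

```text
33.35 [ 432.2 -143.2  140.3] [180.   -0.   86.2] 22.84590221766863 59.20895460352767
[[311.2 306.8]
 [311.1 287.8]
 [308.7 241.4]]
[[365.  176. ]
 [364.4 182.2]
 [362.9 206.8]]
[[332.  173.1]
 [332.2 180.6]
 [333.5 211.3]]
```

View pics/m6.png

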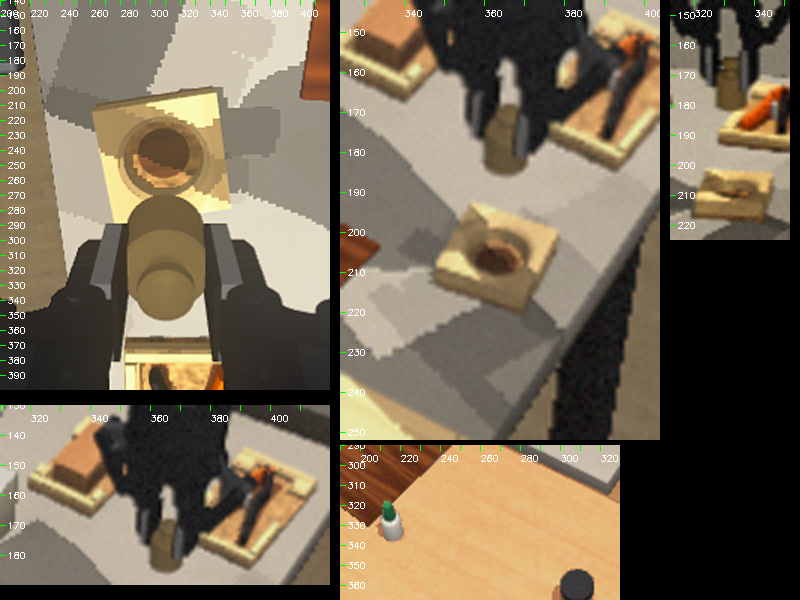

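The weight hangs upright between the fingers: foot edge at v≈270, u 285–337 in the wrist view, knob below it at (310,333). Its nest pocket lies ahead at (308,241). The block and clamp sit in their nests, and the glue bottle and wax pot stand untouched.

```bash
python3 - <<'E'
from h import *
np.set_printoptions(precision=1,suppress=True)
w=load("w14.pkl");t=w["st"]["tool_pos"]
o,D=rays(w,[(311,270),(311,270.7)]);y=t[1]+13.5;print("foot z",[ (o+d*((y-o[1])/d[1]))[2]-t[2] for d in D])
for z in(95,100): print(z,plane(w,[(284.7,290),(336.7,290),(311,270)],z))
print("knob",plane(w,[(310,333),(289,333),(332,333)],t[2]-41+43))
c=dark(w,285,215,335,255);p=plane(w,c,5)[:,:2].astype(np.float32);print(cv2.minEnclosingCircle(p)); print("nest corners",plane(w,[(262,211),(344,202),(352,278)],19))
E
```

```text
foot z [np.float64(-37.326698030350286), np.float64(-36.408102060963444)]
95 [[ 418.3 -143.2   95. ]
 [ 445.6 -145.    95. ]
 [ 432.9 -132.9   95. ]]
100 [[ 418.9 -140.9  100. ]
 [ 445.3 -142.7  100. ]
 [ 433.  -130.9  100. ]]
knob [[ 431.9 -140.3  142.3]
 [ 423.7 -139.8  142.3]
 [ 440.4 -140.9  142.3]]
((430.60662841796875, -145.09959411621094), 13.780255317687988)
nest corners [[ 399.  -115.5   19. ]
 [ 457.8 -113.    19. ]
 [ 461.6 -171.7   19. ]]
```

Call:
apply_moves(
  angular=[
    [0,0,0],
    [0,0,0],
    [0,0,0],
    [0,0,0],
    [0,0,0],
    [0,0,0],
    [0,0,0],
    [0,0,0],
  ],
  travel=[
    [-0.04,-0.01,-0.6],
    [0,0,-0.7],
    [0,0,-0.5],
    [0,0,-0.3],
    [0,0,-0.13],
    [0,0,-0.08],
    [0,0,0],
    [0,0,0],
  ],
  jaw=[0,0,0,0,0,0,0,0],
)

```text
time: 34.5
tool_pos: [431.1, -144.6, 49.1]
tcp_rot: [179.9, 0.0, 86.2]
ft_force: [-3.2, 1.6, 5.8]
finger_gap: 22.6
grip_force: 60.1
```

Call:
apply_moves(
  angular=[
    [0,0,0],
    [0,0,0],
    [0,0,0],
  ],
  travel=[
    [0,0,-0.03],
    [0,0,0],
    [0,0,0],
  ],
  jaw=[0,0,0],
)

```text
time: 34.88
tool_pos: [431.3, -144.7, 49.0]
tcp_rot: [179.9, 0.0, 86.2]
ft_force: [-8.9, 5.2, 20.0]
finger_gap: 22.7
grip_force: 61.9
```

Contact is at the height the grasp predicted (49 − 44 = 5), so I'll release and rise.

Call:
apply_moves(
  angular=[
    [0,0,0],
    [0,0,0],
    [0,0,0],
    [0,0,0],
    [0,0,0],
    [0,0,0],
    [0,0,0],
    [0,0,0],
    [0,0,0],
    [0,0,0],
    [0,0,0],
    [0,0,0],
    [0,0,0],
    [0,0,0],
  ],
  travel=[
    [0,0,0.03],
    [0,0,0],
    [0,0,0],
    [0,0,0],
    [0,0,0],
    [0,0,0.6],
    [0,0,0.9],
    [0,0,0.9],
    [0,-0.8,0.9],
    [0,-0.9,0.9],
    [-0.3,-0.9,0],
    [-0.3,-0.9,0],
    [0,0,0],
    [0,0,0],
  ],
  jaw=[0,0.1,0.5,0.5,0.5,0.5,0.5,0.5,0.5,0.5,0.5,0.5,0.5,0.5],
)

```text
time: 36.62
tool_pos: [406.3, -284.0, 215.3]
tcp_rot: [-180.0, -0.0, 86.1]
ft_force: [-0.4, 0.4, 0.2]
finger_gap: 42.5
grip_force: 0.0
```

```bash
python3 - <<'E'
from tl import *
from bench import r
np.set_printoptions(precision=1,suppress=True)
w=wrist(r);save(w,"w15.pkl","w15.png");st=w["st"];print(st["time"],st["tool_pos"],st["tcp_rot"],st["finger_gap"])
s=r.snapshot("scene");save(s,"s3.pkl","s3.png");b=r.snapshot("side");save(b,"b3.pkl","b3.png")
def seg(s,box,lo,hi):
    m=cv2.inRange(cv2.cvtColor(s["color"],cv2.COLOR_RGB2HSV),lo,hi);k=np.zeros_like(m);x0,y0,x1,y1=box;k[y0:y1,x0:x1]=m[y0:y1,x0:x1]
    return max(cv2.findContours(k,0,1)[0],key=cv2.contourArea)[:,0]
P=proj(w,[[430.5,-144.9,48],[430.5,-144.9,37],[581,-298,28],[434,-322,23],[455,44,15]]);print(P)
hsv=cv2.cvtColor(w["color"],cv2.COLOR_RGB2HSV)
print([hsv[int(v),int(u)].tolist() for u,v in P if 0<=u<640 and 0<=v<480])
for f0,f1 in(("scene.pkl","s3.pkl"),("side.pkl","b3.pkl")):
    A,B=load(f0),load(f1)
    for n,lo,hi,X in(("glue",(50,80,20),(85,255,200),[541,334,50]),("wax",(0,0,0),(179,255,60),[329,304,38])):
        u,v=proj(A,[X])[0].astype(int);q=[cv2.boundingRect(seg(S,(u-22,v-22,u+22,v+22),lo,hi)) for S in(A,B)];print(n,q)
# knob top / shoulder of the weight in scene & side
for S in(s,b): print(proj(S,[[430.5,-144.9,48],[430.5,-144.9,19]]))
u,v=P[0].astype(int)
cv2.imwrite("pics/wt.png",cv2.resize(w["color"][v-50:v+60,max(u-60,0):u+60],None,fx=4,fy=4)[:,:,::-1])
E
```

```text
36.625 [ 406.3 -284.   215.3] [-180.    -0.    86.1] 42.515856407174525
[[ 330.4   47.8]
 [ 329.6   51.3]
 [ 499.4  225.5]
 [ 342.1  258.3]
 [ 348.2 -238.2]]
[[20, 127, 185], [20, 126, 186], [14, 152, 163], [26, 8, 241]]
glue [(211, 318, 7, 10), (211, 318, 7, 10)]
wax [(301, 352, 16, 18), (301, 353, 16, 17)]
glue [(219, 288, 6, 12), (219, 288, 6, 12)]
wax [(321, 300, 17, 14), (321, 300, 16, 14)]
[[364.  195.1]
 [363.3 203. ]]
[[333.2 196.6]
 [333.4 206.5]]Traceback (most recent call last):
  File "<stdin>", line 19, in <module>
cv2.error: OpenCV(4.12.0) /io/opencv/modules/imgproc/src/resize.cpp:4208: error: (-215:Assertion failed) !ssize.empty() in function 'resize'
```

```bash
python3 - <<'E'
from h import *
np.set_printoptions(precision=1,suppress=True)
w=load("w15.pkl");c=np.array([430.5,-144.9]);A=np.linspace(0,2*np.pi,40)
def ring(s,r,z): return proj(s,[[c[0]+r*np.cos(a),c[1]+r*np.sin(a),z] for a in A])
for n,r,z in(("knob",8,48),("shoulder",13.5,37),("rim",23,19)): p=ring(w,r,z);print(n,p.min(0),p.max(0))
g=cv2.cvtColor(w["color"],cv2.COLOR_RGB2GRAY);hsv=cv2.cvtColor(w["color"],cv2.COLOR_RGB2HSV)
for v in(35,40,45,50,55,60,65,70): print(v,*[f"{hsv[v,u][0]}/{hsv[v,u][2]}" for u in range(298,364,3)])
E
```

```text
knob [319.8  35.8] [341.1  59.5]
shoulder [312.4  32. ] [346.9  70.2]
rim [300.8  25.4] [356.1  86.5]
35 19/214 18/212 19/211 19/213 18/170 19/168 19/121 20/99 17/117 16/127 18/138 18/124 18/102 19/103 20/108 19/174 19/182 19/195 19/223 19/214 19/211 18/212
40 19/215 19/212 19/212 19/169 18/168 18/108 16/174 18/144 20/190 19/188 20/166 20/166 20/167 20/186 19/156 18/107 19/110 19/182 19/191 19/216 19/209 19/212
45 19/216 20/213 19/171 18/169 16/158 16/166 20/144 19/195 20/160 20/172 20/177 19/181 20/176 20/169 20/165 20/180 17/144 19/125 19/183 19/208 19/208 18/212
50 19/215 20/211 19/178 17/152 16/156 17/146 20/194 20/186 20/163 20/173 19/184 19/194 20/182 20/173 20/158 20/187 19/141 17/130 19/167 19/181 19/209 19/209
55 19/216 19/203 19/174 17/172 16/155 18/135 20/187 20/160 20/155 20/167 19/173 20/176 20/173 19/159 20/164 19/192 19/160 16/139 19/148 19/180 19/210 19/208
60 19/215 19/202 19/179 17/159 17/118 19/85 19/194 20/167 20/160 19/123 20/156 20/158 19/156 20/120 20/193 20/193 18/137 17/159 19/151 19/183 20/211 19/208
65 19/216 19/216 19/181 17/155 17/133 18/102 20/109 19/193 19/190 20/169 20/170 20/172 19/176 20/191 19/196 19/137 16/173 17/143 19/198 19/210 19/214 28/226
70 20/213 19/215 19/199 18/184 16/152 17/148 21/87 19/88 20/126 19/184 20/195 20/195 20/188 20/155 20/95 17/160 17/159 19/175 19/194 20/221 18/215 31/243
```

The weight's shoulder spans u 316–345 and v 37–72, and the knob's lower rim is at v≈61, so it stands upright in the middle of its pocket. The bystanders' pixels have not moved. Handing in.

```bash
python3 -c "
from bench import r
print(r.hand_in())"
```

```text
the job is handed in; nothing more can be done
None
```

I handed the job in at about 37 s of the 136 s allowed. By the cameras, all four things rest in their nests and the glue bottle and wax pot stand where they were; the hand-in call gave no verdict.

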